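Clamp a glued chopping board and keep it pressed

TASK

A strip has come off the wooden chopping board and the glue is already on: lay the strip flat in the bar clamp between the board and the moving jaw, broken edge towards the board and ends flush, and let go of it. Then pump the clamp's trigger (close the jaw only with the trigger, do not push it along) until the jaw presses the strip firmly up against the board, but gently enough that the jaw's rubber pad is never squashed flat. Finish while holding: keep the trigger squeezed so that the joint stays pressed, with everything still flat on the worktop and the other things left alone.

Things in the scene. Friction and masses are not known exactly. Their poses are not given: they have to be found in the camera images.
- clamp: One-hand bar clamp lying flat on its side, loose, 0.6 kg, slides when pushed. Origin on the worktop under the bar, level with the face of the handle body's jaw (y 0). y runs along the bar to the moving jaw, x where both jaws point, z up. In mm: pads of both jaws x 48-90, z 3-30; jaw arms end at x 92, 30 high; bar x -9 to 9, z 13-19; housing x -28 to 34, y -71 to -11, 32 high.
- clamp_grip (a point): Where to squeeze, at clamp x -70, y -47, z 16 mm: midway between the outer faces of the fixed grip (straight bar, y -78 to -62, x -124 to -24, z 0-29) and the trigger in front of it: 62 mm apart let go, 38 mm fully squeezed. Fingers closing along the clamp's y axis squeeze the two together; the clamp can slide to centre itself. Fixed to the grip.
- clamp_bar: The steel bar with the moving jaw at its +y end. Origin at the clamp's origin when fully open; it moves along the clamp's -y as the jaw closes, at most 60 mm. In its frame, mm: pad face at y 160, jaw arm behind it y 170 to 196, x -12 to 92; bar's tail ends at y -76.
- clamp_jaw (a point): Centre of the face of the moving jaw's rubber pad, 16 mm above the worktop, at x 69 of the clamp. Its y in the clamp's frame is the opening between the jaws (148 to 160 mm at the start; 110 mm when board and strip are closed up).
- clamp_pad (a joint): How far the moving jaw's thick rubber pad is squashed into the jaw, m: 0 untouched, 0.0065 flat; 1 mm for each 15 N. When the jaw is on the work (opening about 110 mm) the trigger stalls short of its stop: a 30 N grip then squashes the pad 1.5 to 2 mm, 40 N about 3 mm, much stronger ones flat. The ratchet holds when let go, but may slip back up to a tooth.
- board: The larger part of the wooden chopping board, 130 (x) x 74 (y) x 18 mm, 0.13 kg, lying flat between the clamp's jaws a few mm from the handle body's jaw. Origin at the centre of its underside; its broken edge is the straight side at y +37, facing the moving jaw.
- board_edge (a point): Middle of the board's broken edge, 9 mm above the worktop; axes as the board's.
- strip: The strip that came off the board, 130 (x) x 36 (y) x 18 mm, 0.065 kg, lying loose on the worktop away from the clamp. Origin at the centre of its underside; its broken edge is the side at y -18, turned roughly as it belongs (within half a radian or so of the board).
- strip_edge (a point): Middle of the strip's broken edge, 9 mm above the worktop; axes as the strip's.
- glue: white plastic glue bottle, 48 mm across, 150 mm tall. Not part of the job; origin at the centre of its underside.
- mill: turned wooden pepper mill, 58 mm across, 190 mm tall. Not part of the job; origin at the centre of its underside.
- salt: glass jar with a steel lid, 54 mm across, 85 mm tall. Not part of the job; origin at the centre of its underside.
- spice: amber glass jar with a black lid, 48 mm across, 100 mm tall. Not part of the job; origin at the centre of its underside.
- mug: white mug, 80 mm across, 92 mm tall, handle on its +y side. Not part of the job; origin at the centre of its underside.
- spoon: wooden spoon lying flat, 220 mm long. Not part of the job; origin at the centre of its underside.
- tin: closed steel tin, 90 x 60 x 50 mm. Not part of the job; origin at the centre of its underside.
- clamp_trigger: Trigger lever, 12 mm thick, z 3-29 mm. Origin at its hinge pin (clamp x 26, y -34 mm). Its yaw less the clamp's is the squeeze: 0 let go, 0.25 rad at the stop. A return spring needs 4 to 8 N at the finger point; with friction a 25 to 30 N grip works it to the stop. Each full squeeze draws the jaw in 8 mm (4 mm teeth; open the fingers to 68 mm or more for the next).
There are look-alikes about, which are no part of the job. Leave any blue or green look-alike of the strip alone.

How it is judged:
By the outcome, as a careful person would: the job done as asked, in the order asked, and still so for the second after the job is handed in, while the arm keeps its last pose, push and grip.
It also fails if it takes over 61 s, if anything falls off the work surface, if the arm or the gripper's body presses on something with over 40 N, if the wrist force passes 120 N, or if a joint passes its speed limit or range.

ROBOT

A 6-joint arm with a two-finger parallel gripper is mounted at the origin on the work surface. World frame = base frame: x ahead of the robot, y to its left, z up, the work surface at z = 0. Lengths are in mm, angles in rad, forces in N, time in s.
With the tool pointing down it reaches from about 350 to 875 mm from the base axis. Payload 4.2 kg.
Tool frame: the origin (TCP) lies midway between the tips of the shut fingers; the grasp point (between the pads) lies 19 mm behind it (arm.grasp_offset is the distance from the TCP to the grasp point, in mm); z points along the fingers, y is the line along which they close (so a half turn about z gives the same grasp; the last joint's range is limited). The gripper opens to 85 mm and grips with 20 to 120 N. Pads are 22 mm wide; open, the fingers measure 114 mm over their backs; the gripper's body (76 mm by 85 mm) begins 54 mm behind the grasp point. The pads swing forward as they close: fully open they stand 13 mm farther back than shut.
Start: joints at [-1.084, 0.385, 0.008, 0, -1.194, -0.259], TCP at [141.164, -608.828, 231.312] pointing down, gripper open.
Joint ranges: [-3.14, 3.14], [-1.21, 2.06], [-1.07, 1.41], [-3.16, 2.05], [-2.99, -0.16], [-3.1, 3.1]. Speed limits (rad/s): [2.79, 2.79, 3.14, 3.14, 3.14, 3.14].

INTERFACE

Orientations are given as a unit quaternion [x, y, z, w].
In Python, from bench import arm gives the robot as it stands. The module is installed in compiled form; this text tells all that it offers.
- The arm moves only by the tool servo_tool, never from a script. Its argument "increments" is a list of rows, each a list of 7 numbers: the opening, from 0 (shut) to 1 (fully open), then the shift along the tool's x, y, z in m, then the turn, a rotation vector about the tool's x, y, z in degrees. In form: [[grip, x, y, z, ax, ay, az], ...]. A call has 1 to 12 rows; each row is the pose to reach, as a shift and turn from the pose commanded when the call began, along the tool's axes at that moment; what a row does not reach only later rows make up. A row lasts 1/8 s, in which the tool goes at most 62.5 mm and 10.7 degrees, less where a joint would pass 70% of its speed; a pose out of reach is approached as far as the arm can. A call with a gripper value outside its range is refused whole. The fingers move at their own pace and stop on an object; the grip force is fixed at half the most. Time passes only in rows, so rows that repeat a pose let the fingers close. It gives the time, the measured TCP pose, the force, the opening and the grip force at its end, in the units of the state.
- arm.read_state(): the state, without advancing time (a new reading comes with each control period).
- arm.get_image(name): name is "side" or "top"; returns a dict with "color" (420x560x3 uint8, red, green, blue), "fx", "fy", "cx", "cy" (pixels), "rvec" (rotation vector, rad) and "tvec" (3), from world to camera coordinates, as OpenCV has them. Camera axes: x right, y down, z forward; pixel columns grow to the right and rows downward; lengths in mm; the calibration is good to about 2 mm. A picture is of the moment at which its call begins. There is no depth.
- arm.job_done(): hands the job in; it is judged then, once.
Trained networks look in the newest picture that a camera, given by its name, has taken for a name from the list of things; names that differ only in an ending like _2 or _b are one class to them, and where a whole thing is asked for, a point or a joint stands for the part that bears it (a point fixed in the world has none). Each returns a list of dicts, best first, with "p" (0 to 1); they miss things now and then, are a little off and sometimes report something else, mostly with a low value. They report only what shows in the picture. A call takes as long as a camera call. They do not tell look-alikes from the thing itself.
- arm.look_for(camera, thing): "box" ([centre column, centre row, width, height] in pixels, round what is visible of it).
- arm.spot_point(camera, thing): "centre" ([column, row] in pixels: a listed point, or the origin of a listed thing).
The state is a dict: "clock": time; "joints": joint angles; "joint_vel": joint speeds; "joint_efforts": joint torques, N m; "position": TCP position; "ee_rot": TCP orientation; "contact_force": force on the tool from outside, world axes, zero at the start; "wrist_torque": the same for the moment, N m; "gripper_width": finger opening in mm; "grasp_force": force on a finger pad.
Only numpy, scipy, OpenCV 4.12 (cv2) and the standard library are available. Lean on these libraries where they do the work, as an engineer would, in place of code of your own. Each camera call takes 0.05 s, during which the arm holds its last target. There are 200 camera calls.

## Working session

There is one attempt and no reset: what is moved stays moved. The work goes in short steps, Python scripts to look and compute and a tool call to move; the robot and the scene stay as the last step left them, time stands still between calls to the robot, and variables do not carry over. Pictures are saved under pics/ and viewed, at most 13 in all, crops included, and the job is handed in when it is done.

Besides the shell and the picture viewer there is one more tool, called after "Request:" in YAML: its name, and indented under it one key for each argument. servo_tool: Moves the arm, as the interface text tells. Its arguments: {"type":"object","properties":{"increments":{"type":"array","items":{"type":"array","items":{"type":"number"}}}},"required":["increments"]}

```bash
mkdir -p pics; cat > h.py <<'E'
import numpy as np, cv2
from bench import arm
from scipy.spatial.transform import Rotation as R
def cam(n):
    d=arm.get_image(n); return d
def ray(d,px):
    Rm=cv2.Rodrigues(np.array(d["rvec"],float))[0]; t=np.array(d["tvec"],float).ravel()
    v=Rm.T@np.array([(px[0]-d["cx"])/d["fx"],(px[1]-d["cy"])/d["fy"],1.]); return -Rm.T@t, v
def onz(d,px,z):
    o,v=ray(d,px); return o+v*(z-o[2])/v[2]
def tri(d1,p1,d2,p2):
    o1,v1=ray(d1,p1);o2,v2=ray(d2,p2)
    s=np.linalg.lstsq(np.c_[v1,-v2],o2-o1,rcond=None)[0]
    a=o1+v1*s[0];b=o2+v2*s[1];return (a+b)/2,np.linalg.norm(a-b)
def proj(d,P):
    return cv2.projectPoints(np.array(P,float).reshape(-1,3),np.array(d["rvec"],float),np.array(d["tvec"],float),np.array([[d["fx"],0,d["cx"]],[0,d["fy"],d["cy"]],[0,0,1.]]),None)[0].reshape(-1,2)
def save(d,n,box=None,s=1):
    im=d["color"][:,:,::-1]
    if box: im=im[box[1]:box[3],box[0]:box[2]]
    cv2.imwrite("pics/"+n,cv2.resize(im,None,fx=s,fy=s,interpolation=cv2.INTER_CUBIC))
E
python3 - <<'E'
from h import *
np.set_printoptions(precision=1,suppress=True)
D={c:cam(c) for c in("top","side")}
save(D["top"],"top0.png",s=1.4);save(D["side"],"side0.png",s=1.4)
for t in["clamp","clamp_grip","clamp_jaw","board","board_edge","strip","strip_edge","clamp_trigger","glue","mill","salt","spice","mug","spoon","tin"]:
  for c in("top","side"):
    print(t,c,[(np.round(r["centre"]).tolist(),round(r["p"],2),onz(D[c],r["centre"],{'clamp_grip':16,'clamp_jaw':16,'board_edge':9,'strip_edge':9}.get(t,0))[:2].round(0).tolist()) for r in arm.spot_point(c,t)[:3]])
print(arm.read_state())
for c in D: print(c,ray(D[c],[280,210]))
E
```

```text
clamp top [([236.0, 147.0], 0.32, [743.0, 199.0]), ([315.0, 178.0], 0.2, [655.0, -33.0])]
clamp side [([300.0, 186.0], 0.65, [543.0, -108.0])]
clamp_grip top [([344.0, 239.0], 0.91, [481.0, -115.0])]
clamp_grip side [([325.0, 184.0], 0.81, [463.0, -129.0])]
clamp_jaw top [([289.0, 178.0], 0.85, [652.0, 41.0]), ([326.0, 184.0], 0.32, [636.0, -64.0])]
clamp_jaw side [([250.0, 204.0], 0.97, [659.0, 48.0]), ([295.0, 186.0], 0.75, [553.0, -87.0])]
board top [([328.0, 183.0], 0.62, [642.0, -70.0])]
board side [([267.0, 190.0], 0.82, [639.0, -50.0])]
board_edge top [([314.0, 179.0], 0.76, [650.0, -31.0])]
board_edge side [([265.0, 188.0], 0.78, [648.0, -51.0])]
strip top [([194.0, 203.0], 0.92, [576.0, 313.0]), ([213.0, 267.0], 0.82, [396.0, 252.0]), ([149.0, 212.0], 0.79, [546.0, 444.0])]
strip side [([221.0, 313.0], 0.79, [560.0, 445.0]), ([313.0, 274.0], 0.67, [383.0, 243.0])]
strip_edge top [([199.0, 209.0], 0.79, [559.0, 295.0]), ([155.0, 210.0], 0.73, [554.0, 423.0]), ([210.0, 272.0], 0.57, [381.0, 259.0])]
strip_edge side [([246.0, 269.0], 0.81, [558.0, 298.0]), ([300.0, 186.0], 0.61
[... 937 characters left out ...]
368.0, 67.0])]
tin top [([368.0, 147.0], 0.94, [749.0, -185.0])]
tin side [([251.0, 165.0], 0.85, [752.0, -167.0]), ([296.0, 188.0], 0.64, [555.0, -97.0])]
{'clock': 1.6, 'joints': array([-1.1,  0.4,  0. ,  0. , -1.2, -0.3]), 'joint_vel': array([ 0., -0., -0., -0., -0., -0.]), 'joint_efforts': array([ -0. , -39.2,  18.9,   4.2,  -0. ,  -0. ]), 'position': array([ 141.2, -608.8,  231.3]), 'ee_rot': array([-0.1,  1. ,  0. , -0. ]), 'contact_force': array([-0.6, -0.5,  0.2]), 'wrist_torque': array([0., 0., 0.]), 'grasp_force': 0.0, 'gripper_width': 85.8100847618413}
top (array([ 465.5,   39.9, 1109.8]), array([ 0.1,  0. , -1. ]))
side (array([ 154.4, 1014.8,  943.4]), array([ 0.3, -0.7, -0.7]))
```

View pics/top0.png

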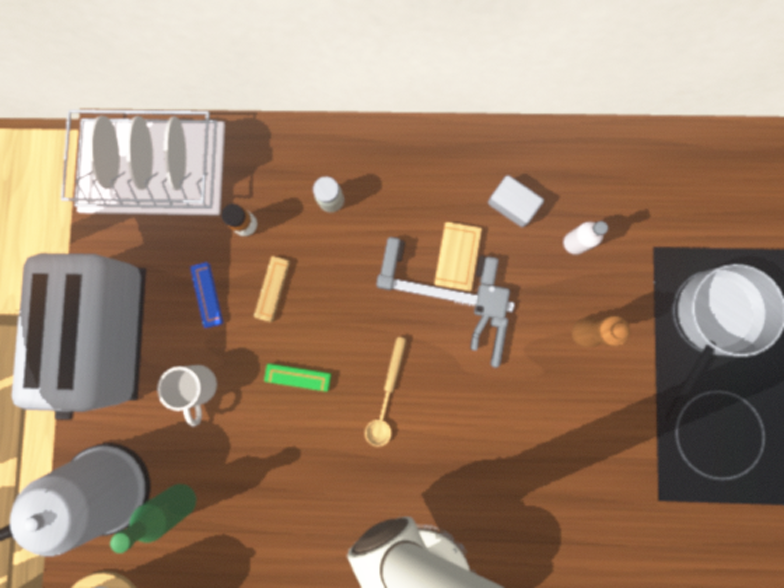

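View pics/side0.png

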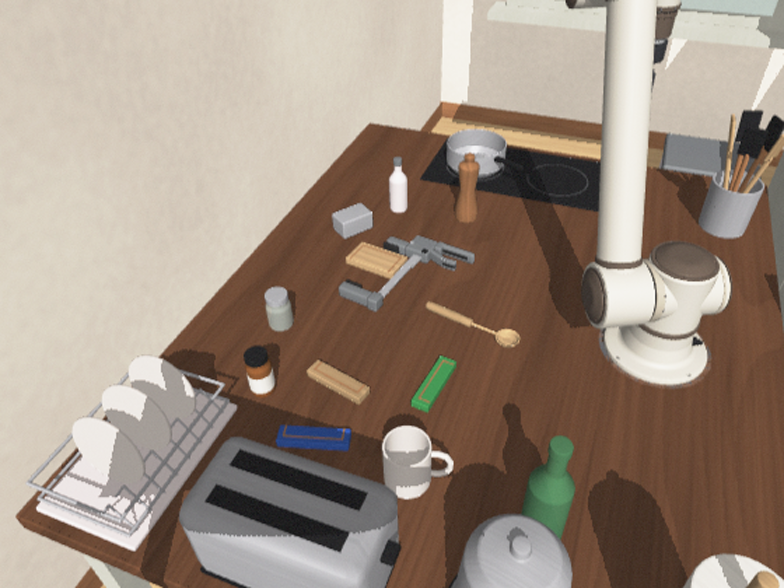

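```bash
python3 - <<'E'
from h import *
import pickle
D={c:cam(c) for c in("top","side")}
pickle.dump(D,open("D0.pkl","wb"))
a=cv2.resize(D["top"]["color"][150:290,130:380,::-1],None,fx=3.2,fy=3.2,interpolation=cv2.INTER_CUBIC)[:, :800]
cv2.imwrite("pics/c1.png",a)
b=cv2.resize(D["side"]["color"][155:305,210:350,::-1],None,fx=4,fy=4,interpolation=cv2.INTER_CUBIC)
cv2.imwrite("pics/c2.png",b)
for px in [(194,206),(327,183),(350,215),(289,200),(278,185),(200,240)]:
    print(px,D["top"]["color"][px[1],px[0]], cv2.cvtColor(D["top"]["color"],cv2.COLOR_RGB2HSV)[px[1],px[0]])
for px in [(242,272),(267,185),(300,180),(257,211),(287,195),(240,250)]:
    print(px,D["side"]["color"][px[1],px[0]], cv2.cvtColor(D["side"]["color"],cv2.COLOR_RGB2HSV)[px[1],px[0]])
E
```

```text
(194, 206) [240 206 137] [ 20 109 240]
(327, 183) [248 222 149] [ 22 102 248]
(350, 215) [176 180 185] [107  12 185]
(289, 200) [144 130 125] [  8  34 144]
(278, 185) [171 175 178] [103  10 178]
(200, 240) [154 102  62] [ 13 152 154]
(242, 272) [183 141 102] [ 14 113 183]
(267, 185) [213 175 128] [ 17 102 213]
(300, 180) [140 142 145] [108   9 145]
(257, 211) [140 142 144] [105   7 144]
(287, 195) [178 177 179] [135   3 179]
(240, 250) [102  70  49] [ 12 133 102]
```

View pics/c1.png

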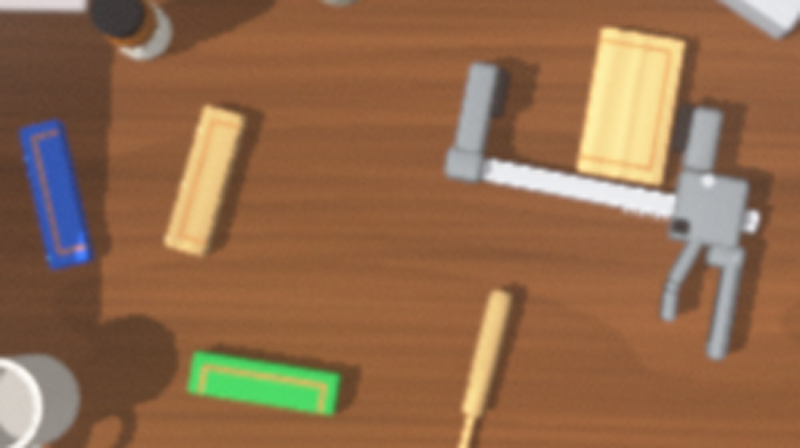

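View pics/c2.png

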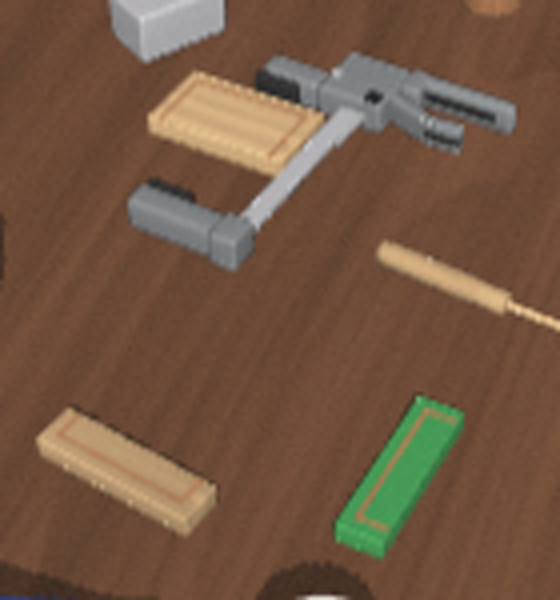

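Candidates for the strip (top view pixels): the blue one (147,211), the green one (212,269) and the plain wooden one (194,206). The wooden one fits, because it matches the board's wood and inlay; both crops confirm it. The moving jaw is at (278,185), the housing at (352,214) and the board at (327,183).

```bash
cat > fit.py <<'E'
from h import *
import pickle
from scipy.optimize import minimize
S=4
def tf(p,pts):
    c,s=np.cos(p[2]),np.sin(p[2]); return pts@np.array([[c,-s,0],[s,c,0],[0,0,1]]).T+[p[0],p[1],0]
def box(x0,x1,y0,y1,z0,z1): return np.array([[x,y,z] for x in(x0,x1) for y in(y0,y1) for z in(z0,z1)],float)
def cover(d,boxes,p,win):
    x0,y0,x1,y1=win; m=np.zeros(((y1-y0)*S,(x1-x0)*S),np.uint8)
    for b in boxes:
        q=proj(d,tf(p,b)); h=cv2.convexHull(((q-[x0,y0]+.5)*S-.5).astype(np.float32)*16).round().astype(int)
        cv2.fillConvexPoly(m,h,255,shift=4)
    return cv2.resize(m,(x1-x0,y1-y0),interpolation=cv2.INTER_AREA)/255.
def fit(views,boxesf,p0,steps,dont=None):
    # views: list of (d,soft mask,win)
    def cost(p):
        e=0
        for d,m,w in views:
            c=cover(d,boxesf(p),p,w); wt=1.
            if dont: wt=1-np.clip(cover(d,dont(p),p,w)-c,0,1)
            e+=(wt*(c-m)**2).sum()
        return e
    best=None
    p=np.array(p0,float); st=np.array(steps,float)
    for k in range(3):
        sim=np.vstack([p]+[p+np.eye(len(p))[i]*st[i]/(k+1) for i in range(len(p))])
        r=minimize(cost,p,method="Nelder-Mead",options=dict(initial_simplex=sim,xatol=.02,fatol=.01,maxiter=400)); p=r.x
    return p,r.fun
def winof(d,pts,pad=10):
    q=proj(d,pts); a=np.floor(q.min(0)-pad).astype(int);b=np.ceil(q.max(0)+pad).astype(int)
    return max(a[0],0),max(a[1],0),min(b[0],560),min(b[1],420)
LV={"top":(165,225),"side":(112,165)}
def wood(d,c,w):
    x0,y0,x1,y1=w; im=d["color"][y0:y1,x0:x1].astype(float)
    g=im[:,:,1]; t={"top":(115,190),"side":(78,125)}[c]
    s=(im.max(2)-im.min(2))/np.maximum(im.max(2),1)
    return np.clip((g-t[0])/(t[1]-t[0]),0,1)*np.clip((s-.15)/.1,0,1)
def gray(d,c,w):
    x0,y0,x1,y1=w; im=d["color"][y0:y1,x0:x1].astype(float)
    s=(im.max(2)-im.min(2))/np.maximum(im.max(2),1)
    return np.clip((.45-s)/.3,0,1)*(im.max(2)>25)
def fitbox(D,L,W,p0):
    b=[box(-L/2,L/2,-W/2,W/2,0,18)]
    out={}
    for cs in(("top",),("side",),("top","side")):
        v=[]
        for c in cs:
            w=winof(D[c],tf(p0,b[0]),6); v.append((D[c],wood(D[c],c,w),w))
        out["+".join(cs)]=fit(v,lambda p:b,p0,[6,6,.1])
    return out
def cb(p):
    o=160-p[3]
    return [box(-28,34,-71,-11,0,32),box(-9,9,-76-o,160-o,13,19),box(-12,92,170-o,196-o,2,30),box(48,90,160-o,170-o,3,30),box(-124,-24,-78,-62,0,29)]
def cd(p): return cb(p)+[box(25,95,-45,2,0,34),box(-115,10,-64,-2,0,32),box(-30,36,-75,-5,0,45)]
def fitclamp(D,p0):
    out={}
    for cs in(("top",),("side",),("top","side")):
        v=[]
        for c in cs:
            w=winof(D[c],tf(p0,np.vstack(cb(p0))),5); v.append((D[c],gray(D[c],c,w),w))
        out["+".join(cs)]=fit(v,cb,p0,[6,6,.06,6],cd)
    return out
E
python3 - <<'E'
from fit import *
np.set_printoptions(precision=3,suppress=True)
D=pickle.load(open("D0.pkl","rb"))
st=fitbox(D,130,36,[568,310,-.2]); bo=fitbox(D,130,74,[640,-68,-.15]); cl=fitclamp(D,[565,-100,-.17,155])
for n,o in(("strip",st),("board",bo),("clamp",cl)):
    for k,v in o.items(): print(n,k,v[0],round(v[1],1))
P={"strip":st["top+side"][0],"board":bo["top+side"][0],"clamp":cl["top+side"][0]}
pickle.dump(P,open("P0.pkl","wb"))
ims=[]
for c,w in(("top",(180,150,380,290)),("side",(210,155,350,305))):
    im=cv2.resize(D[c]["color"][w[1]:w[3],w[0]:w[2],::-1],None,fx=4 if c=="side" else 4,fy=4)
    for p,bs in((P["strip"],[box(-65,65,-18,18,0,18)]),(P["board"],[box(-65,65,-37,37,0,18)]),(P["clamp"],cb(P["clamp"]))):
        for b in bs:
            q=((proj(D[c],tf(p,b))-[w[0],w[1]]+.5)*4); cv2.polylines(im,[cv2.convexHull(q.astype(np.float32)).astype(int)],True,(0,0,255),1)
    cv2.imwrite(f"pics/fit_{c}.png",im)
E
```

```text
strip top [565.846 313.752  -0.242] 52.3
strip side [567.113 311.374  -0.251] 14.9
strip top+side [565.889 312.426  -0.242] 78.3
board top [640.545 -65.325  -0.16 ] 9.1
board side [642.31  -66.769  -0.151] 20.8
board top+side [641.263 -65.805  -0.153] 38.0
clamp top [554.305 -93.169  -0.167 152.098] 178.0
clamp side [555.61  -92.343  -0.159 150.785] 291.9
clamp top+side [554.779 -92.585  -0.164 151.261] 474.6
```

View pics/fit_top.png

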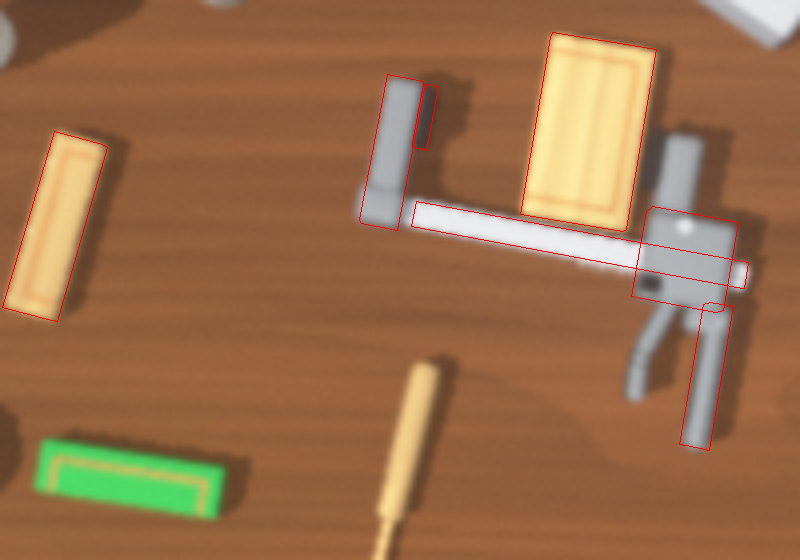

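View pics/fit_side.png

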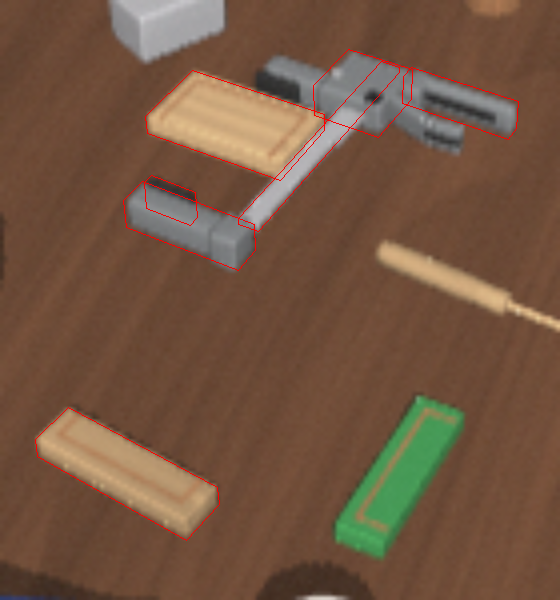

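```bash
cat >> h.py <<'E'
def inc(target,dirang,tag=""):
    """increments in tool axes to TCP target (mm), tool y along world angle dirang (mod pi)"""
    s=arm.read_state(); Rm=R.from_quat(s["ee_rot"]); M=Rm.as_matrix()
    d=M.T@(np.array(target)-s["position"])
    best=None
    for k in(0,1):
        a=dirang+k*np.pi; y=np.array([np.cos(a),np.sin(a),0]);z=np.array([0,0,-1.]);T=np.c_[np.cross(y,z),y,z]
        rv=np.degrees((Rm.inv()*R.from_matrix(T)).as_rotvec())
        if best is None or np.linalg.norm(rv)<np.linalg.norm(best): best=rv
    print(tag,"pos",s["position"].round(1),"shift mm",d.round(1),"turn",best.round(2),"clk",round(s["clock"],2),"w",round(s["gripper_width"],1),"F",np.round(s["contact_force"],1),"gf",round(s["grasp_force"],1),"j6",round(s["joints"][5],2))
E
python3 - <<'E'
from h import *
print(R.from_quat(arm.read_state()["ee_rot"]).as_matrix().round(4))
inc([604.7,302.8,120],-.242+np.pi/2,"above strip")
E
```

```text
[[-0.9742 -0.2259 -0.    ]
 [-0.2259  0.9742 -0.    ]
 [ 0.     -0.     -1.    ]]
above strip pos [ 141.2 -608.8  231.3] shift mm [-657.5  783.4  111.3] turn [-0.   -0.   26.92] clk 1.7 w 85.4 F [ 1.3  0.6 -0.1] gf 0.0 j6 -0.26
```

Request:
servo_tool:
  increments:
    - [1, -0.33, 0.39, 0, 0, 0, 9]
    - [1, -0.33, 0.39, 0, 0, 0, 18]
    - [1, -0.33, 0.39, 0, 0, 0, 26.9]
    - [1, -0.657, 0.783, 0, 0, 0, 26.9]
    - [1, -0.657, 0.783, 0, 0, 0, 26.9]
    - [1, -0.657, 0.783, 0, 0, 0, 26.9]
    - [1, -0.657, 0.783, 0, 0, 0, 26.9]
    - [1, -0.657, 0.783, 0, 0, 0, 26.9]
    - [1, -0.657, 0.783, 0, 0, 0, 26.9]
    - [1, -0.657, 0.783, 0, 0, 0, 26.9]
    - [1, -0.657, 0.783, 0, 0, 0, 26.9]
    - [1, -0.657, 0.783, 0, 0, 0, 26.9]

```text
clock: 3.2
position: [481.9, 61.8, 231.8]
ee_rot: [0.12, 0.993, 0.0, 0.001]
contact_force: [0.7, -2.1, 0.6]
gripper_width: 85.7
grasp_force: 0.0
```

```bash
python3 - <<'E'
from h import *
print(R.from_quat(arm.read_state()["ee_rot"]).as_matrix().round(4))
inc([604.7,302.8,120],-.242+np.pi/2,"above strip")
E
```

```text
[[-9.711e-01  2.386e-01  1.200e-03]
 [ 2.386e-01  9.711e-01  3.000e-04]
 [-1.100e-03  6.000e-04 -1.000e+00]]
above strip pos [481.9  61.8 231.8] shift mm [-61.6 263.3 112. ] turn [0.03 0.06 0.06] clk 3.2 w 85.7 F [ 0.7 -2.1  0.6] gf 0.0 j6 -2.27
```

Request:
servo_tool:
  increments:
    - [1, -0.0616, 0.2633, 0.0, 0, 0, 0]
    - [1, -0.0616, 0.2633, 0.0, 0, 0, 0]
    - [1, -0.0616, 0.2633, 0.06, 0, 0, 0]
    - [1, -0.0616, 0.2633, 0.11, 0, 0, 0]
    - [1, -0.0616, 0.2633, 0.14, 0, 0, 0]
    - [1, -0.0616, 0.2633, 0.17, 0, 0, 0]
    - [1, -0.0616, 0.2633, 0.17, 0, 0, 0]

```text
clock: 4.08
position: [601.6, 299.3, 56.1]
ee_rot: [0.12, 0.993, -0.004, -0.004]
contact_force: [0.1, -0.5, 0.1]
gripper_width: 85.3
grasp_force: 0.0
```

```bash
python3 - <<'E'
from h import *
inc([604.7,302.8,3],-.242+np.pi/2,"strip")
E
```

```text
strip pos [601.6 299.3  56.1] shift mm [-2.6  4.5 53. ] turn [-0.46 -0.39  0.03] clk 4.08 w 85.3 F [ 0.1 -0.5  0.1] gf 0.0 j6 -2.51
```

Request:
servo_tool:
  increments:
    - [1, -0.001, 0.002, 0.03, 0, 0, 0]
    - [1, -0.001, 0.002, 0.045, 0, 0, 0]
    - [1, -0.001, 0.002, 0.045, 0, 0, 0]

```text
clock: 4.45
position: [605.5, 301.7, 16.9]
ee_rot: [0.121, 0.993, -0.0, -0.0]
contact_force: [0.8, -0.6, 0.8]
gripper_width: 85.2
grasp_force: 0.0
```

```bash
python3 - <<'E'
from h import *
inc([604.7,302.8,3],-.242+np.pi/2,"strip")
E
```

```text
strip pos [605.5 301.7  16.9] shift mm [ 1.1  0.8 13.9] turn [-0.02 -0.    0.  ] clk 4.45 w 85.2 F [ 0.8 -0.6  0.8] gf 0.0 j6 -2.51
```

Request:
servo_tool:
  increments:
    - [1, 0.001, 0, 0.013, 0, 0, 0]
    - [0.3, 0.001, 0, 0.013, 0, 0, 0]
    - [0.3, 0.001, 0, 0.013, 0, 0, 0]
    - [0.3, 0.001, 0, 0.013, 0, 0, 0]
    - [0.3, 0.001, 0, 0.013, 0, 0, 0]
    - [0.3, 0.001, 0, 0.013, 0, 0, 0]
    - [0.3, 0.001, 0, 0.013, 0, 0, 0]

```text
clock: 5.32
position: [605.1, 302.9, 4.1]
ee_rot: [0.12, 0.993, 0.0, 0.001]
contact_force: [-0.4, 0.7, 5.0]
gripper_width: 34.7
grasp_force: 61.2
```

```bash
python3 - <<'E'
from h import *
inc([604.7,302.8,3],-.242+np.pi/2,"strip")
E
```

```text
strip pos [605.1 302.9   4.1] shift mm [ 0.4 -0.2  1.1] turn [0.07 0.07 0.04] clk 5.33 w 34.7 F [-0.4  0.7  5. ] gf 61.2 j6 -2.52
```

Request:
servo_tool:
  increments:
    - [0.3, 0, 0, -0.04, 0, 0, 0]
    - [0.3, 0, 0, -0.076, 0, 0, 0]

```text
clock: 5.58
position: [603.9, 301.9, 78.9]
ee_rot: [0.121, 0.993, -0.001, -0.001]
contact_force: [-0.8, 0.4, -0.0]
gripper_width: 34.3
grasp_force: 60.6
```

```bash
python3 - <<'E'
from h import *
inc([692.5,4.2,80],-.153+np.pi/2,"place")
E
```

```text
place pos [603.9 301.9  78.9] shift mm [-157.4 -267.8   -0.8] turn [-0.12 -0.11 -5.09] clk 5.58 w 34.3 F [-0.8  0.4 -0. ] gf 60.6 j6 -2.51
```

Request:
servo_tool:
  increments:
    - [0.3, -0.025, -0.042, 0, 0, 0, -1]
    - [0.3, -0.055, -0.094, 0, 0, 0, -2]
    - [0.3, -0.085, -0.145, 0, 0, 0, -3]
    - [0.3, -0.115, -0.196, 0, 0, 0, -4]
    - [0.3, -0.14, -0.238, 0, 0, 0, -5.1]
    - [0.3, -0.157, -0.268, 0, 0, 0, -5.1]
    - [0.3, -0.157, -0.268, 0, 0, 0, -5.1]
    - [0.3, -0.157, -0.268, 0.03, 0, 0, -5.1]
    - [0.3, -0.157, -0.268, 0.03, 0, 0, -5.1]

```text
clock: 6.7
position: [690.1, 5.0, 45.9]
ee_rot: [0.076, 0.997, -0.001, -0.004]
contact_force: [-0.7, 0.1, -0.7]
gripper_width: 35.0
grasp_force: 60.6
```

```bash
python3 - <<'E'
from fit import *
np.set_printoptions(precision=3,suppress=True)
inc([692.5,4.2,4],-.153+np.pi/2,"place")
D={c:cam(c) for c in("top","side")}
P=pickle.load(open("P0.pkl","rb"))
for k,v in fitclamp(D,P["clamp"]).items(): print(k,v[0],v[1])
a=D["top"]["color"][110:250,220:370,::-1]; b=D["side"]["color"][140:280,200:350,::-1]
cv2.imwrite("pics/pre.png",cv2.resize(np.hstack([a,b]),None,fx=2.6,fy=2.6,interpolation=cv2.INTER_CUBIC))
E
```

```text
place pos [690.1   5.   45.9] shift mm [-2.8 -0.4 41.9] turn [-0.1  -0.41  0.01] clk 6.7 w 35.0 F [-0.7  0.1 -0.7] gf 60.6 j6 -1.96
top [554.21  -93.096  -0.166 151.936] 589.8911593794257
side [555.69  -92.312  -0.159 150.913] 564.56788178122
top+side [554.771 -92.572  -0.164 151.25 ] 1160.1686106962843
```

View pics/pre.png

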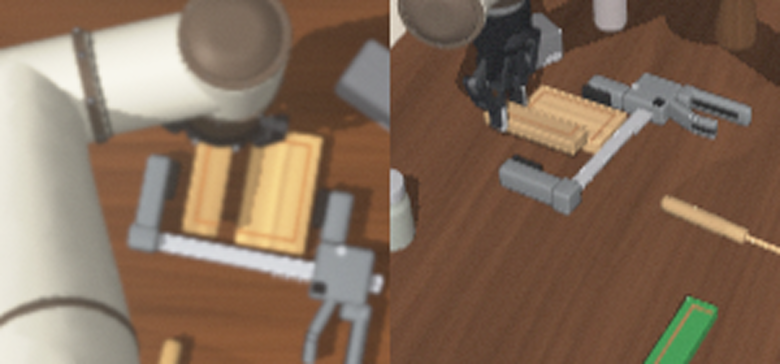

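Request:
servo_tool:
  increments:
    - [0.3, -0.002, -0.0004, 0.02, 0, 0, 0]
    - [0.3, -0.002, -0.0004, 0.035, 0, 0, 0]
    - [0.3, -0.002, -0.0004, 0.038, 0, 0, 0]
    - [0.3, -0.002, -0.0004, 0.04, 0, 0, 0]
    - [0.3, -0.002, -0.0004, 0.04, 0, 0, 0]

```text
clock: 7.42
position: [695.1, 4.0, 9.6]
ee_rot: [0.076, 0.997, 0.0, 0.0]
contact_force: [0.4, -1.1, 0.1]
gripper_width: 34.5
grasp_force: 60.6
```

```bash
cat > rel.py <<'E'
from fit import *
np.set_printoptions(precision=3,suppress=True)
# top-view strip/board low ends: fit strip with arm region (x far) masked by restricting the window
def fitpair(D,ps,pb,lim=1e9):
    for n,p0,W in(("strip",ps,36),("board",pb,74)):
        b=[box(-65,65,-W/2,W/2,0,18)]
        for c in D:
            w=winof(D[c],tf(p0,box(-65,lim if lim<65 else 65,-W/2,W/2,0,18)),5)
            yield n,c,fit([(D[c],wood(D[c],c,w),w)],lambda p:b,p0,[4,4,.04])
E
python3 - <<'E'
from rel import *
inc([692.5,4.2,4],-.153+np.pi/2,"place")
D={c:cam(c) for c in("top","side")}
pickle.dump(D,open("D1.pkl","wb"))
def cutfit(c,p0,W,pb):
    # window mask: only pixels whose z=18 point lies at strip-local x<15 ; others ignored
    b=[box(-65,65,-W/2,W/2,0,18)]; d=D[c]
    w=winof(d,tf(p0,b[0]),6); m=wood(d,c,w)
    yy,xx=np.mgrid[w[1]:w[3],w[0]:w[2]]
    q=np.array([onz(d,(x,y),18)[:2] for x,y in zip(xx.ravel(),yy.ravel())])-p0[:2]
    cs,sn=np.cos(p0[2]),np.sin(p0[2]); lx=(q@[cs,sn]).reshape(xx.shape); ly=(q@[-sn,cs]).reshape(xx.shape)
    ok=(lx<10)&(abs(ly)<W/2+9)
    def cost(p): return (ok*(cover(d,b,p,w)-m)**2).sum()
    r=minimize(cost,p0,method="Nelder-Mead",options=dict(initial_simplex=np.vstack([p0,*(np.array(p0)+np.diag([4,4,.04]))]),xatol=.02,fatol=.01))
    return r.x,r.fun
P=pickle.load(open("P0.pkl","rb"))
for c in D:
    s,e=cutfit(c,np.array([653,10.3,-.153]),36,None); bb,e2=cutfit(c,np.array(P["board"]),74,None)
    t=s-bb; cs,sn=np.cos(bb[2]),np.sin(bb[2])
    print(c,s,round(e,1),bb,round(e2,1),"rel",(t[:2]@[cs,sn]).round(1),(t[:2]@[-sn,cs]).round(1),"dyaw",t[2].round(3))
E
```

```text
place pos [695.1   4.    9.6] shift mm [ 2.6 -0.2  5.6] turn [0.01 0.03 0.02] clk 7.42 w 34.5 F [ 0.4 -1.1  0.1] gf 60.6 j6 -1.96
top [659.891   9.076  -0.163] 24.9 [642.656 -65.507  -0.145] 11.1 rel 6.2 76.3 dyaw -0.018
side [659.275  -1.881  -0.179] 6.9 [645.731 -67.889  -0.163] 4.8 rel 2.7 67.3 dyaw -0.016
```

Request:
servo_tool:
  increments:
    - [0.3, 0.0026, 0, 0.003, 0, 0, 0]
    - [0.3, 0.0026, 0, 0.0048, 0, 0, 0]
    - [0.3, 0.0026, 0, 0.0048, 0, 0, 0]

```text
clock: 7.9
position: [692.1, 4.4, 4.4]
ee_rot: [0.076, 0.997, -0.0, -0.0]
contact_force: [0.5, -0.1, -1.5]
gripper_width: 34.2
grasp_force: 60.6
```

```bash
cat > cut.py <<'E'
from rel import *
def cutfit(D,c,p0,W,lxmax=10):
    p0=np.array(p0,float)
    b=[box(-65,65,-W/2,W/2,0,18)]; d=D[c]
    w=winof(d,tf(p0,b[0]),6); m=wood(d,c,w)
    yy,xx=np.mgrid[w[1]:w[3],w[0]:w[2]]
    q=np.array([onz(d,(x,y),18)[:2] for x,y in zip(xx.ravel(),yy.ravel())])-p0[:2]
    cs,sn=np.cos(p0[2]),np.sin(p0[2]); lx=(q@[cs,sn]).reshape(xx.shape); ly=(q@[-sn,cs]).reshape(xx.shape)
    ok=(lx<lxmax)&(abs(ly)<W/2+9)
    def cost(p): return (ok*(cover(d,b,p,w)-m)**2).sum()
    p=p0
    for k in range(2):
        r=minimize(cost,p,method="Nelder-Mead",options=dict(initial_simplex=np.vstack([p,*(p+np.diag([4,4,.04]))]),xatol=.02,fatol=.01)); p=r.x
    return r.x,r.fun
def report(D,s0,b0,lxs=10,lxb=10):
    for c in D:
        s,e=cutfit(D,c,s0,36,lxs); bb,e2=cutfit(D,c,b0,74,lxb)
        t=s-bb; cs,sn=np.cos(bb[2]),np.sin(bb[2])
        print(c,s,round(e,1),bb,round(e2,1),"rel",(t[:2]@[cs,sn]).round(1),(t[:2]@[-sn,cs]).round(1),"dyaw",t[2].round(3))
E
python3 - <<'E'
from cut import *
inc([692.5,4.2,4],-.153+np.pi/2,"place")
D={c:cam(c) for c in("top","side")}
pickle.dump(D,open("D1.pkl","wb"))
P=pickle.load(open("P0.pkl","rb")); report(D,[655,9,-.153],P["board"])
report(D,[655,9,-.153],P["board"],-5,-5)
D0=pickle.load(open("D0.pkl","rb"))
for c in D0: print(c,"board0 cut",cutfit(D0,c,P["board"],74),"strip0",cutfit(D0,c,P["strip"],36))
E
```

```text
place pos [692.1   4.4   4.4] shift mm [-0.4 -0.1  0.4] turn [-0.01 -0.01  0.02] clk 7.9 w 34.2 F [ 0.5 -0.1 -1.5] gf 60.6 j6 -1.96
top [655.453   9.515  -0.158] 26.3 [642.673 -65.613  -0.155] 9.9 rel 1.0 76.2 dyaw -0.003
side [658.308  -1.89   -0.177] 13.0 [645.814 -68.151  -0.164] 5.2 rel 1.5 67.4 dyaw -0.013
top [655.968   9.745  -0.154] 22.1 [642.504 -65.541  -0.152] 8.2 rel 1.9 76.5 dyaw -0.002
side [658.213  -1.666  -0.175] 11.5 [645.841 -68.094  -0.164] 4.9 rel 1.3 67.6 dyaw -0.011
top board0 cut (array([641.736, -65.522,  -0.152]), np.float64(1.5891434427418138)) strip0 (array([567.363, 313.601,  -0.241]), np.float64(30.639749634755862))
side board0 cut (array([645.613, -67.75 ,  -0.174]), np.float64(4.923978047867875)) strip0 (array([568.051, 312.168,  -0.242]), np.float64(2.586373872639088))
```

```bash
cat > prof.py <<'E'
from fit import *
def ends(d,pb,ys,sgn=-1,lo=45,hi=85,z=18):
    """board-frame x of the wood end, for each board-frame y, by steepest gradient of the green channel"""
    im=d["color"][:,:,1].astype(np.float32); xs=np.arange(lo,hi,.5)*sgn; out=[]
    for y in ys:
        q=proj(d,tf(pb,np.c_[xs,0*xs+y,0*xs+z])).astype(np.float32)
        v=cv2.remap(im,q[:,0],q[:,1],cv2.INTER_LINEAR)[:,0] if 0 else cv2.remap(im,q[:,:1].copy(),q[:,1:].copy(),cv2.INTER_LINEAR).ravel()
        g=np.clip(-np.gradient(cv2.GaussianBlur(v[:,None],(1,7),1.5).ravel()),0,None); k=g.argmax(); s=slice(max(k-6,0),k+7)
        out.append((xs[s]*g[s]).sum()/g[s].sum())
    return np.round(out,1)
E
python3 - <<'E'
from prof import *
D=pickle.load(open("D1.pkl","rb"));P=pickle.load(open("P0.pkl","rb"))
for c,pb in(("top",[640.5,-65.3,-.157]),("side",[642.3,-66.8,-.157])):
    for z in((18,) if c=="top" else (18,0)):
        print(c,z,"board",ends(D[c],pb,np.arange(-30,31,10),z=z),"strip",ends(D[c],pb,77+np.arange(-14,15,4),z=z))
E
```

```text
top 18 board [-65.7 -65.3 -65.2 -65.4 -65.1 -65.1 -65.3] strip [-64.2 -64.3 -64.6 -64.9 -64.1 -64.1 -64.5 -63.9]
side 18 board [-68.2 -67.2 -50.8 -67.1 -68.  -67.  -66.4] strip [-66.4 -67.6 -66.8 -66.4 -67.  -66.8 -66.  -65.9]
side 0 board [-83.  -81.9 -81.6 -81.6 -80.9 -81.3 -80.5] strip [-80.5 -79.8 -80.7 -80.7 -81.8 -79.2 -80.2 -79.6]
```

Request:
servo_tool:
  increments:
    - [0.3, 0.0009, 0, 0, 0, 0, 0]
    - [0.3, 0.0009, 0, 0, 0, 0, 0]
    - [0.53, 0.0009, 0, 0, 0, 0, 0]
    - [0.53, 0.0009, 0, 0, 0, 0, 0]
    - [0.53, 0.0009, 0, 0, 0, 0, 0]
    - [0.53, 0.0009, 0, -0.03, 0, 0, 0]
    - [0.53, 0.0009, 0, -0.09, 0, 0, 0]
    - [0.53, 0.0009, 0, -0.1, 0, 0, 0]

```text
clock: 9.0
position: [694.5, 4.8, 110.4]
ee_rot: [0.076, 0.997, 0.001, 0.005]
contact_force: [0.0, -0.4, 0.3]
gripper_width: 45.1
grasp_force: 0.0
```

```bash
python3 - <<'E'
from fit import *
inc([478.1,-127.5,100],-.164+np.pi/2,"grip")
E
```

```text
grip pos [694.5   4.8 110.4] shift mm [ 194.  -163.5    8. ] turn [0.15 0.58 0.7 ] clk 9.0 w 45.1 F [ 0.  -0.4  0.3] gf 0.0 j6 -1.96
```

Request:
servo_tool:
  increments:
    - [1, 0.04, -0.034, 0, 0, 0, 0.3]
    - [1, 0.09, -0.075, 0, 0, 0, 0.7]
    - [1, 0.135, -0.114, 0, 0, 0, 0.7]
    - [1, 0.17, -0.145, 0, 0, 0, 0.7]
    - [1, 0.193, -0.1635, 0, 0, 0, 0.7]
    - [1, 0.193, -0.1635, 0, 0, 0, 0.7]
    - [1, 0.193, -0.1635, 0, 0, 0, 0.7]
    - [1, 0.193, -0.1635, 0, 0, 0, 0.7]

```text
clock: 10.0
position: [476.7, -127.3, 104.4]
ee_rot: [0.082, 0.997, -0.0, 0.0]
contact_force: [0.5, -0.6, -0.7]
gripper_width: 85.1
grasp_force: 0.0
```

```bash
python3 - <<'E'
from cut import *
from prof import ends
inc([478.1,-127.5,3],-.164+np.pi/2,"grip")
D={c:cam(c) for c in("top","side")}
pickle.dump(D,open("D2.pkl","wb"))
for n,p0,W in(("strip",[653,10,-.155],36),("board",[641,-66,-.153],74)):
    for k,v in fitbox(D,130,W,p0).items(): print(n,k,v[0],round(v[1],1))
pb=[640.5,-65.3,-.157]
for s in(-1,1): print("board",ends(D["top"],pb,np.arange(-30,31,10),s),"strip",ends(D["top"],pb,77+np.arange(-14,15,4),s))
for k,v in fitclamp(D,[554.8,-92.6,-.164,151.3]).items(): print(k,v[0],v[1])
a=D["top"]["color"][130:270,240:390,::-1]; b=D["side"]["color"][130:270,210:360,::-1]
cv2.imwrite("pics/grip.png",cv2.resize(np.hstack([a,b]),None,fx=2.6,fy=2.6,interpolation=cv2.INTER_CUBIC))
E
```

```text
grip pos [ 476.7 -127.3  104.4] shift mm [ -1.3   0.  101.4] turn [ 0.    0.03 -0.01] clk 10.0 w 85.1 F [ 0.5 -0.6 -0.7] gf 0.0 j6 -1.8
strip top [651.219  10.389  -0.159] 149.9
strip side [651.602 -31.208   0.651] 420.5
strip top+side [651.852   9.854  -0.16 ] 682.5
board top [640.388 -65.486  -0.155] 155.3
board side [643.594 -67.248  -0.145] 375.3
board top+side [641.048 -65.866  -0.152] 538.1
board [-65.2 -65.3 -65.2 -65.3 -65.1 -65.1 -65.4] strip [-64.6 -64.5 -65.  -65.2 -64.9 -64.3 -64.7 -64.7]
board [63.8 64.3 64.6 64.2 64.7 64.4 64.6] strip [64.  63.7 63.2 64.1 64.4 63.6 63.2 62.8]
top [550.725 -92.519  -0.19  153.663] 3756.1682602481105
side [555.313 -91.735  -0.162 149.439] 317.49370152205296
top+side [552.449 -93.402  -0.179 153.268] 4093.8637923929996
```

View pics/grip.png

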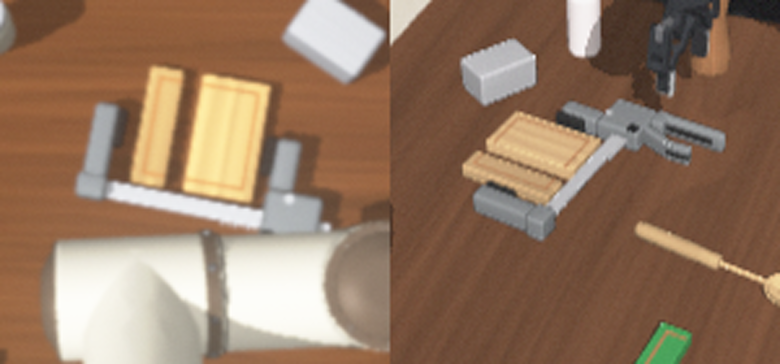

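Request:
servo_tool:
  increments:
    - [1, -0.0013, 0, 0.04, 0, 0, 0]
    - [1, -0.0013, 0, 0.08, 0, 0, 0]
    - [1, -0.0013, 0, 0.099, 0, 0, 0]
    - [1, -0.0013, 0, 0.1015, 0, 0, 0]
    - [1, -0.0013, 0, 0.1015, 0, 0, 0]

```text
clock: 10.72
position: [477.7, -127.8, 3.4]
ee_rot: [0.082, 0.997, -0.0, 0.0]
contact_force: [0.5, 0.1, -0.5]
gripper_width: 85.7
grasp_force: 0.0
```

Request:
servo_tool:
  increments:
    - [0.6, 0, 0, 0, 0, 0, 0]
    - [0.55, 0, 0, 0, 0, 0, 0]
    - [0.42, 0, 0, 0, 0, 0, 0]
    - [0.42, 0, 0, 0, 0, 0, 0]
    - [0.42, 0, 0, 0, 0, 0, 0]
    - [0.42, 0, 0, 0, 0, 0, 0]

```text
clock: 11.48
position: [477.1, -129.5, 5.4]
ee_rot: [0.083, 0.997, -0.001, 0.001]
contact_force: [-3.0, -7.9, 13.9]
gripper_width: 36.4
grasp_force: 33.4
```

```bash
python3 - <<'E'
from fit import *
inc([478.1,-127.5,3],-.164+np.pi/2,"grip")
D={"side":cam("side"),"top":cam("top")}
w=winof(D["side"],tf([554.8,-92.6,-.164],np.vstack(cb([0,0,0,151]))),5)
print(fit([(D["side"],gray(D["side"],"side",w),w)],cb,[554.8,-92.6,-.164,147],[6,6,.06,6],cd))
E
```

```text
grip pos [ 477.1 -129.5    5.4] shift mm [-0.7  2.2  2.4] turn [-0.07  0.08 -0.09] clk 11.47 w 36.4 F [-3.  -7.9 13.9] gf 33.4 j6 -1.8
(array([ 5.56013628e+02, -8.95301456e+01, -2.06365506e-01,  1.47032249e+02]), np.float64(505.6049171897682))
```

```bash
cat > jaw.py <<'E'
from fit import *
np.set_printoptions(precision=3,suppress=True)
B=[box(-12,92,10,36,2,30),box(48,90,0,10,3,30),box(-9,9,-60,10,13,19)]  # frame: origin at pad-face y on bar axis
DC=B+[box(48,140,-60,0,0,18),box(-9,40,-200,-40,0,35),box(10,48,-90,-1,0,18)]
def jaw(D,p0):
    o={}
    for cs in(("top",),("side",),("top","side")):
        v=[]
        for c in cs:
            w=winof(D[c],tf(p0,np.vstack(B[:2])),5); v.append((D[c],gray(D[c],c,w),w))
        o["+".join(cs)]=fit(v,lambda p:B,p0,[4,4,.04],lambda p:DC)
    return o
def look(js,ss,bs):
    D={c:cam(c) for c in("top","side")}; pickle.dump(D,open("Dl.pkl","wb"))
    for k,v in jaw(D,js).items(): print("jaw",k,v[0],round(v[1],1))
    for n,p0,W in(("strip",ss,36),("board",bs,74)):
        for c in ("top",):
            b=[box(-65,65,-W/2,W/2,0,18)]; w=winof(D[c],tf(p0,b[0]),6)
            m=wood(D[c],c,w)
            print(n,c,*fit([(D[c],m,w)],lambda p:b,p0,[4,4,.04],lambda p:[box(-80,80,W/2,W/2+90,0,18),box(-80,80,-W/2-90,-W/2,0,18)]))
    return D
E
python3 - <<'E'
from jaw import *
inc([0,0,0],1.4)
c=[554.8,-92.6,-.164]; f=lambda o:[c[0]+o*.1633,c[1]+o*.9866,-.164]
D0=pickle.load(open("D2.pkl","rb")); 
for k,v in jaw(D0,f(151)).items(): print("before",k,v[0],round(v[1],1))
look(f(143),[651.5,10.3,-.157],[640.5,-65.5,-.155])
E
```

```text
pos [ 477.1 -129.5    5.4] shift mm [491.9  49.1   4.7] turn [-0.07  0.08  0.3 ] clk 11.57 w 36.5 F [-3. -9. 13.] gf 33.4 j6 -1.8
before top [579.066  58.549  -0.19 ] 24.4
before side [579.311  57.358  -0.192] 18.3
before top+side [578.884  58.432  -0.192] 44.8
jaw top [584.787  56.042  -0.217] 23.4
jaw side [584.843  55.929  -0.241] 21.9
jaw top+side [584.379  55.949  -0.222] 47.6
strip top [652.422   9.856  -0.156] 13.989209684042692
board top [641.162 -64.08   -0.166] 5.682222790897363
```

Request:
servo_tool:
  increments:
    - [0.53, 0, 0.003, 0, 0, 0, 0]
    - [0.63, 0, 0.007, 0, 0, 0, 0]
    - [0.73, 0, 0.011, 0, 0, 0, 0]
    - [0.84, 0, 0.0148, 0, 0, 0, 0]
    - [0.84, 0, 0.0148, 0, 0, 0, 0]
    - [0.72, 0, 0.0106, 0, 0, 0, 0]
    - [0.63, 0, 0.0068, -0.001, 0, 0, 0]
    - [0.54, 0, 0.003, -0.002, 0, 0, 0]
    - [0.45, 0, -0.0009, -0.003, 0, 0, 0]
    - [0.42, 0, -0.002, -0.003, 0, 0, 0]
    - [0.42, 0, -0.002, -0.003, 0, 0, 0]

```text
clock: 13.05
position: [476.5, -130.0, 6.4]
ee_rot: [0.082, 0.997, 0.0, -0.0]
contact_force: [-2.5, -0.1, 5.9]
gripper_width: 36.2
grasp_force: 30.4
```

```bash
python3 - <<'E'
from jaw import *
inc([0,0,0],1.4)
look([584,48,-.2],[651.5,10.3,-.157],[641.5,-64.,-.166])
E
```

```text
pos [ 476.5 -130.     6.4] shift mm [491.4  50.    6.5] turn [-0.   -0.01  0.34] clk 13.05 w 36.2 F [-2.5 -0.1  5.9] gf 30.4 j6 -1.8
jaw top [584.045  48.198  -0.208] 25.5
jaw side [584.3    48.567  -0.247] 19.1
jaw top+side [584.209  48.068  -0.218] 46.8
strip top [654.093   8.762  -0.163] 18.763609580016364
board top [641.427 -63.599  -0.172] 5.66396452576779
```

Request:
servo_tool:
  increments:
    - [0.53, 0, 0.0045, 0.001, 0, 0, 0]
    - [0.63, 0, 0.0085, 0.002, 0, 0, 0]
    - [0.73, 0, 0.0125, 0.003, 0, 0, 0]
    - [0.84, 0, 0.0168, 0.003, 0, 0, 0]
    - [0.84, 0, 0.0168, 0.003, 0, 0, 0]
    - [0.72, 0, 0.0126, 0.003, 0, 0, 0]
    - [0.63, 0, 0.0088, 0.002, 0, 0, 0]
    - [0.54, 0, 0.005, 0.001, 0, 0, 0]
    - [0.45, 0, 0.0012, 0, 0, 0, 0]
    - [0.42, 0, 0, 0, 0, 0, 0]
    - [0.42, 0, 0, 0, 0, 0, 0]

```text
clock: 14.52
position: [476.7, -129.9, 6.5]
ee_rot: [0.082, 0.997, 0.0, 0.0]
contact_force: [-1.9, 1.6, 5.9]
gripper_width: 36.6
grasp_force: 29.8
```

```bash
python3 - <<'E'
from jaw import *
inc([0,0,0],1.4)
D=look([583,40,-.2],[652.5,9,-.16],[641.5,-64.,-.17])
from prof import ends
for s in(-1,1): print("board",ends(D["top"],[641.4,-63.6,-.17],np.arange(-30,31,10),s),"strip",ends(D["top"],[641.4,-63.6,-.17],72+np.arange(-14,15,4),s))
E
```

```text
pos [ 476.7 -129.9    6.5] shift mm [491.5  49.9   6.4] turn [0.01 0.01 0.34] clk 14.53 w 36.6 F [-1.9  1.6  5.9] gf 29.8 j6 -1.8
jaw top [583.631  41.764  -0.223] 25.5
jaw side [584.472  40.828  -0.223] 23.3
jaw top+side [583.926  41.092  -0.218] 49.9
strip top [654.795   6.399  -0.179] 35.92295856787939
board top [641.523 -63.706  -0.173] 5.815393872327759
board [-63.9 -63.7 -63.4 -63.6 -83.  -82.7 -82.5] strip [-82.3 -82.5 -82.5 -82.2 -82.2 -82.4 -82.2 -82.1]
board [64.9 64.3 64.7 65.1 64.2 65.1 65.3] strip [64.7 65.6 65.1 64.8 65.7 65.6 65.1 64.1]
```

Request:
servo_tool:
  increments:
    - [0.53, 0, 0.0045, 0.001, 0, 0, 0]
    - [0.63, 0, 0.0085, 0.002, 0, 0, 0]
    - [0.73, 0, 0.0125, 0.003, 0, 0, 0]
    - [0.84, 0, 0.0168, 0.003, 0, 0, 0]
    - [0.84, 0, 0.0168, 0.003, 0, 0, 0]
    - [0.72, 0, 0.0126, 0.003, 0, 0, 0]
    - [0.63, 0, 0.0088, 0.002, 0, 0, 0]
    - [0.54, 0, 0.005, 0.001, 0, 0, 0]
    - [0.45, 0, 0.0012, 0, 0, 0, 0]
    - [0.42, 0, 0, 0, 0, 0, 0]
    - [0.42, 0, 0, 0, 0, 0, 0]

```text
clock: 16.0
position: [476.6, -129.9, 6.4]
ee_rot: [0.082, 0.997, 0.0, -0.0]
contact_force: [-2.4, 1.2, 5.7]
gripper_width: 36.3
grasp_force: 29.3
```

```bash
python3 - <<'E'
from jaw import *
inc([0,0,0],1.4)
D=look([582,33,-.2],[652.,1,-.175],[641.5,-64.,-.17])
from prof import ends
for s in(1,): print("board",ends(D["top"],[641.4,-63.6,-.17],np.arange(-30,31,10),s),"strip",ends(D["top"],[641.4,-63.6,-.17],63+np.arange(-14,15,4),s))
E
```

```text
pos [ 476.6 -129.9    6.4] shift mm [491.4  50.    6.4] turn [ 0.01 -0.    0.35] clk 16.0 w 36.3 F [-2.4  1.2  5.7] gf 29.3 j6 -1.8
jaw top [583.72  34.09  -0.22] 25.7
jaw side [584.348  32.584  -0.207] 22.9
jaw top+side [583.658  33.744  -0.211] 51.1
strip top [654.746  -0.9    -0.203] 31.503568755667544
board top [641.777 -63.777  -0.172] 10.381011181319293
board [64.9 64.2 64.7 65.2 64.3 65.  65.2] strip [65.3 65.3 66.3 66.1 65.8 66.7 66.6 66. ]
```

Request:
servo_tool:
  increments:
    - [0.53, 0, 0.0045, 0.001, 0, 0, 0]
    - [0.63, 0, 0.0085, 0.002, 0, 0, 0]
    - [0.73, 0, 0.0125, 0.003, 0, 0, 0]
    - [0.84, 0, 0.0168, 0.003, 0, 0, 0]
    - [0.84, 0, 0.0168, 0.003, 0, 0, 0]
    - [0.72, 0, 0.0126, 0.003, 0, 0, 0]
    - [0.63, 0, 0.0088, 0.002, 0, 0, 0]
    - [0.54, 0, 0.005, 0.001, 0, 0, 0]
    - [0.48, 0, 0.0024, 0, 0, 0, 0]
    - [0.45, 0, 0.0012, 0, 0, 0, 0]
    - [0.45, 0, 0.0012, 0, 0, 0, 0]

```text
clock: 17.48
position: [476.6, -128.8, 6.1]
ee_rot: [0.082, 0.997, -0.0, -0.0]
contact_force: [-2.9, -1.1, 3.8]
gripper_width: 38.6
grasp_force: 6.9
```

```bash
python3 - <<'E'
from jaw import *
inc([0,0,0],1.4)
D=look([582,26,-.2],[652.,-7,-.175],[641.5,-64.,-.17])
from prof import ends
for s in(1,): print("board",ends(D["top"],[641.4,-63.6,-.17],np.arange(-30,31,10),s),"strip",ends(D["top"],[641.4,-63.6,-.17],56+np.arange(-14,15,4),s))
a=D["top"]["color"][140:240,250:370,::-1]; b=D["side"]["color"][150:250,220:340,::-1]
cv2.imwrite("pics/near.png",cv2.resize(np.hstack([a,b]),None,fx=3.3,fy=3.3,interpolation=cv2.INTER_CUBIC))
E
```

```text
pos [ 476.6 -128.8    6.1] shift mm [491.3  48.7   6.3] turn [-0.   -0.03  0.32] clk 17.48 w 38.6 F [-2.9 -1.1  3.8] gf 6.9 j6 -1.8
jaw top [583.827  27.978  -0.22 ] 26.8
jaw side [584.521  27.838  -0.233] 23.6
jaw top+side [584.169  27.682  -0.225] 53.2
strip top [654.15   -8.008  -0.221] 28.18708186186121
board top [642.695 -63.943  -0.166] 13.554294665640565
board [65.6 65.6 65.1 65.4 64.8 65.2 66.2] strip [66.5 66.2 67.2 67.  66.7 67.7 67.9 67.2]
```

View pics/near.png

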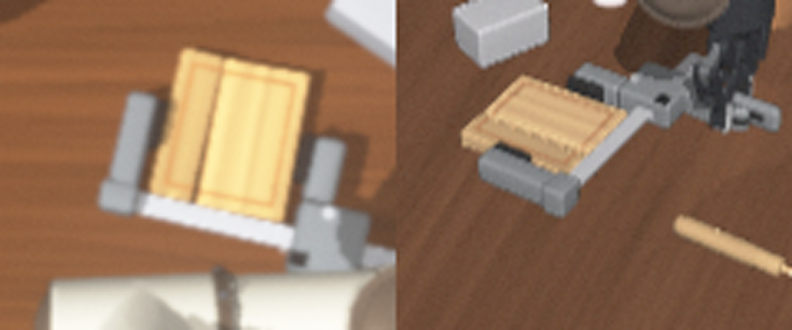

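```bash
python3 - <<'E'
from jaw import *
from prof import ends
D=pickle.load(open("Dl.pkl","rb")); D2=pickle.load(open("D2.pkl","rb"))
pb=[642.2,-64,-.17]
ys=np.arange(-34,74,4.)
for c in("top","side"):
  for s in(1,-1):
    print(c,s); print(np.c_[ys,ends(D[c],pb,ys,s,52,76)].T.round(1))
# seam/outer edges along y
im=D["top"]["color"][:,:,1].astype(np.float32)
y=np.arange(25,90,1.)
for x in(-50,-30,0,30,50):
    q=proj(D["top"],tf(pb,np.c_[0*y+x,y,0*y+18])).astype(np.float32)
    print(x,cv2.remap(im,q[:,:1].copy(),q[:,1:].copy(),cv2.INTER_LINEAR).ravel().round(0).astype(int).tolist())
E
```

```text
top 1
[[-34.  -30.  -26.  -22.  -18.  -14.  -10.   -6.   -2.    2.    6.   10.
   14.   18.   22.   26.   30.   34.   38.   42.   46.   50.   54.   58.
   62.   66.   70. ]
 [ 64.6  64.7  64.2  63.8  64.8  64.7  64.2  63.7  64.6  64.6  64.2  63.8
   64.7  64.5  64.2  65.2  65.3  64.6  64.6  65.5  65.3  66.2  66.1  65.8
   66.7  67.   66.5]]
top -1
[[-34.  -30.  -26.  -22.  -18.  -14.  -10.   -6.   -2.    2.    6.   10.
   14.   18.   22.   26.   30.   34.   38.   42.   46.   50.   54.   58.
   62.   66.   70. ]
 [-62.8 -62.7 -62.9 -63.6 -63.8 -62.7 -63.2 -63.9 -62.2 -62.7 -63.4 -62.2
  -61.5 -62.3 -62.  -61.9 -62.3 -52.6 -73.2 -52.5   nan   nan -60.9 -62.1
  -71.3 -59.3 -58.9]]
side 1
[[-34.  -30.  -26.  -22.  -18.  -14.  -10.   -6.   -2.    2.    6.   10.
   14.   18.   22.   26.   30.   34.   38.   42.   46.   50.   54.   58.
   62.   66.   70. ]
 [ 63.9  64.9  65.   65.   65.3  65.1  64.9  65.2  65.   64.7  64.7  64.5
   64.5  64.8  64.3  64.5  64.1  63.4  64.4  65.5  66.4  67.   66.4  66.6
   66.5  66.1  66.3]]
side -1
[[-34.  -30.  -26.  -22.  -18.  -14.  -10.   -6.   -2.    2. 
[... 1297 characters left out ...]
 197, 181, 170, 173, 176, 181, 189, 196, 200, 202, 204, 205, 207, 208, 209, 210, 211, 210, 210, 209, 207, 206, 204, 199, 195, 192, 190, 188, 188, 192, 196, 200, 204, 209, 208, 206, 203, 189, 171, 153, 135, 117, 98, 91, 85, 80, 80, 81, 82, 83, 85, 86, 87, 89]
50 [221, 222, 222, 222, 222, 221, 219, 216, 212, 201, 190, 180, 177, 173, 175, 181, 187, 190, 192, 194, 195, 197, 198, 200, 201, 202, 203, 204, 206, 205, 205, 204, 202, 200, 197, 193, 189, 188, 191, 194, 198, 202, 206, 208, 208, 208, 201, 190, 178, 163, 147, 130, 120, 112, 103, 102, 102, 101, 101, 101, 101, 101, 102, 102, 101]prof.py:9: RuntimeWarning: invalid value encountered in scalar divide
  out.append((xs[s]*g[s]).sum()/g[s].sum())
```

Request:
servo_tool:
  increments:
    - [0.43, 0, -0.001, 0, 0, 0, 0]
    - [0.42, 0, -0.0012, 0, 0, 0, 0]
    - [0.42, 0, -0.0012, 0, 0, 0, 0]

```text
clock: 17.95
position: [476.5, -129.5, 6.4]
ee_rot: [0.082, 0.997, 0.0, -0.0]
contact_force: [-4.1, 2.6, 6.7]
gripper_width: 36.6
grasp_force: 28.6
```

Request:
servo_tool:
  increments:
    - [0.53, 0, 0.0045, 0.001, 0, 0, 0]
    - [0.63, 0, 0.0085, 0.002, 0, 0, 0]
    - [0.73, 0, 0.0125, 0.003, 0, 0, 0]
    - [0.84, 0, 0.0168, 0.003, 0, 0, 0]
    - [0.84, 0, 0.0168, 0.003, 0, 0, 0]
    - [0.78, 0, 0.015, 0.003, 0, 0, 0]
    - [0.72, 0, 0.0126, 0.003, 0, 0, 0]
    - [0.68, 0, 0.011, 0.0025, 0, 0, 0]
    - [0.66, 0, 0.0102, 0.0025, 0, 0, 0]
    - [0.66, 0, 0.0102, 0.0025, 0, 0, 0]

```text
clock: 19.2
position: [478.0, -119.7, 3.4]
ee_rot: [0.082, 0.997, 0.0, -0.0]
contact_force: [-1.3, 2.2, 0.7]
gripper_width: 56.1
grasp_force: 1.5
```

```bash
python3 - <<'E'
from jaw import *
inc([0,0,0],1.4)
D=look([583.5,25.5,-.2],[652.,-8,-.175],[641.5,-64.,-.17])
E
```

```text
pos [ 478.  -119.7    3.4] shift mm [491.2  39.6   3.8] turn [ 0.   -0.04  0.33] clk 19.2 w 56.1 F [-1.3  2.2  0.7] gf 1.5 j6 -1.82
jaw top [584.546  27.637  -0.225] 25.5
jaw side [585.436  26.742  -0.226] 24.1
jaw top+side [584.393  27.995  -0.23 ] 51.6
strip top [653.751 -14.268  -0.107] 29.28965931218358
board top [643.014 -63.648  -0.183] 13.896329129532129
```

Request:
servo_tool:
  increments:
    - [0.62, 0, -0.0017, 0, 0, 0, 0]
    - [0.6, 0, -0.0025, 0, 0, 0, 0]
    - [0.6, 0, -0.0025, 0, 0, 0, 0]

```text
clock: 19.68
position: [477.9, -122.3, 3.8]
ee_rot: [0.082, 0.997, 0.0, 0.0]
contact_force: [-2.8, 3.4, 5.2]
gripper_width: 51.3
grasp_force: 4.1
```

Request:
servo_tool:
  increments:
    - [0.57, 0, -0.0013, 0, 0, 0, 0]
    - [0.57, 0, -0.0013, 0, 0, 0, 0]

```text
clock: 19.92
position: [478.0, -123.7, 3.7]
ee_rot: [0.082, 0.997, -0.0, 0.0]
contact_force: [-1.7, 3.6, 4.4]
gripper_width: 48.8
grasp_force: 3.8
```

Request:
servo_tool:
  increments:
    - [0.54, 0, -0.0013, -0.001, 0, 0, 0]
    - [0.54, 0, -0.0013, -0.001, 0, 0, 0]

```text
clock: 20.18
position: [477.7, -125.1, 4.2]
ee_rot: [0.082, 0.997, -0.0, 0.0]
contact_force: [-0.5, -0.1, -0.8]
gripper_width: 46.6
grasp_force: 5.2
```

Request:
servo_tool:
  increments:
    - [0.51, 0, -0.0013, -0.0005, 0, 0, 0]
    - [0.51, 0, -0.0013, -0.0005, 0, 0, 0]

```text
clock: 20.42
position: [477.5, -126.2, 4.7]
ee_rot: [0.082, 0.997, 0.0, 0.0]
contact_force: [0.8, 0.3, -2.8]
gripper_width: 43.5
grasp_force: 5.7
```

Request:
servo_tool:
  increments:
    - [0.48, 0, -0.0013, -0.0005, 0, 0, 0]
    - [0.48, 0, -0.0013, -0.0005, 0, 0, 0]

```text
clock: 20.68
position: [477.3, -127.4, 5.3]
ee_rot: [0.082, 0.997, 0.0, 0.0]
contact_force: [0.6, 0.3, -5.8]
gripper_width: 40.7
grasp_force: 6.3
```

```bash
python3 - <<'E'
from jaw import *
inc([0,0,0],1.4)
D=look([583.5,23.5,-.2],[652.,-8,-.175],[641.5,-64.,-.17])
for k in D:
    pass
pb=[643,-64,-.17]
im=D["top"]["color"][:,:,1].astype(np.float32); y=np.arange(25,90,1.)
for x in(-50,-20,10,50):
    q=proj(D["top"],tf(pb,np.c_[0*y+x,y,0*y+18])).astype(np.float32)
    print(x,cv2.remap(im,q[:,:1].copy(),q[:,1:].copy(),cv2.INTER_LINEAR).ravel().round(0).astype(int).tolist())
a=D["top"]["color"][140:240,250:370,::-1]; b=D["side"]["color"][150:250,220:340,::-1]
cv2.imwrite("pics/near2.png",cv2.resize(np.hstack([a,b]),None,fx=3.3,fy=3.3,interpolation=cv2.INTER_CUBIC))
E
```

```text
pos [ 477.3 -127.4    5.3] shift mm [491.7  47.3   5.1] turn [0.01 0.02 0.34] clk 20.68 w 40.7 F [ 0.6  0.3 -5.8] gf 6.3 j6 -1.8
jaw top [583.074  22.585  -0.209] 27.3
jaw side [583.259  22.732  -0.228] 23.1
jaw top+side [582.949  22.653  -0.217] 51.6
strip top [651.212 -24.298  -0.129] 14.296982549410124
board top [642.822 -64.788  -0.206] 16.62150719055662
-50 [215, 217, 218, 220, 221, 222, 222, 222, 219, 217, 212, 207, 201, 197, 193, 190, 188, 187, 186, 186, 187, 188, 189, 190, 191, 191, 191, 190, 189, 188, 187, 185, 183, 181, 180, 178, 183, 187, 191, 193, 196, 197, 197, 196, 191, 180, 168, 152, 134, 114, 101, 91, 81, 79, 78, 78, 85, 92, 100, 111, 123, 134, 145, 157, 165]
-20 [231, 233, 235, 237, 237, 237, 237, 234, 231, 228, 221, 215, 209, 205, 202, 200, 201, 201, 202, 203, 205, 206, 207, 208, 209, 208, 208, 206, 204, 202, 197, 192, 187, 184, 181, 180, 183, 186, 189, 191, 192, 190, 183, 176, 165, 148, 131, 115, 99, 85, 78, 75, 72, 73, 75, 77, 86, 96, 106, 119, 132, 144, 152, 160, 167]
10 [232, 234, 236, 238, 237, 236, 234, 230, 225, 220, 215, 210, 205, 205, 204, 204, 204, 205, 205, 206, 207, 208, 209, 210, 210, 209, 208, 206, 204, 202, 198, 194, 190, 188, 187, 186, 186, 186, 183, 175, 167, 158, 148, 138, 126, 114, 102, 92, 83, 75, 72, 72, 72, 75, 78, 82, 94, 105, 117, 130, 142, 153, 159, 166, 170]
50 [221, 222, 223, 223, 222, 221, 218, 215, 212, 208, 204, 201, 199, 198, 198, 198, 198, 199, 199, 199, 200, 201, 202, 202, 203, 203, 202, 201, 199, 195, 190, 187, 187, 187, 188, 193, 198, 202, 206, 210, 212, 209, 206, 196, 179, 163, 146, 130, 115, 109, 105, 101, 101, 100, 100, 100, 100, 100, 100, 101, 101, 100, 100, 100, 99]
```

View pics/near2.png

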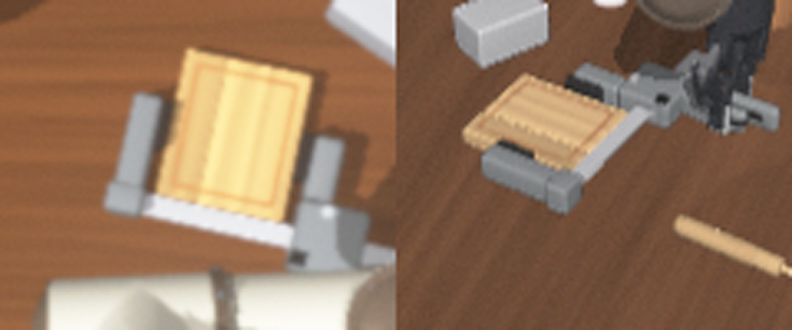

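The strip is now against the board with no seam gap at crop (205,130), and its ends look flush. I'll keep squeezing in small steps and watch the grip force.

Request:
servo_tool:
  increments:
    - [0.46, 0, -0.0009, 0.0002, 0, 0, 0]
    - [0.46, 0, -0.0009, 0.0002, 0, 0, 0]

```text
clock: 21.02
position: [477.0, -128.3, 5.3]
ee_rot: [0.082, 0.997, 0.0, 0.0]
contact_force: [1.4, 2.3, -4.6]
gripper_width: 39.1
grasp_force: 7.5
```

Request:
servo_tool:
  increments:
    - [0.445, 0, -0.0006, 0, 0, 0, 0]
    - [0.445, 0, -0.0006, 0, 0, 0, 0]

```text
clock: 21.28
position: [476.9, -128.9, 5.4]
ee_rot: [0.082, 0.997, 0.0, 0.0]
contact_force: [1.2, 1.4, -3.1]
gripper_width: 38.0
grasp_force: 9.9
```

Request:
servo_tool:
  increments:
    - [0.435, 0, -0.0004, 0, 0, 0, 0]
    - [0.435, 0, -0.0004, 0, 0, 0, 0]

```text
clock: 21.52
position: [476.9, -129.2, 5.5]
ee_rot: [0.082, 0.997, 0.0, 0.0]
contact_force: [1.0, 2.1, -1.9]
gripper_width: 37.4
grasp_force: 18.2
```

Request:
servo_tool:
  increments:
    - [0.42, 0, -0.0006, 0, 0, 0, 0]
    - [0.42, 0, -0.0006, 0, 0, 0, 0]
    - [0.53, 0, 0.0045, 0.001, 0, 0, 0]
    - [0.63, 0, 0.0085, 0.002, 0, 0, 0]
    - [0.73, 0, 0.0125, 0.003, 0, 0, 0]
    - [0.84, 0, 0.0168, 0.003, 0, 0, 0]
    - [0.84, 0, 0.0168, 0.003, 0, 0, 0]
    - [0.78, 0, 0.015, 0.003, 0, 0, 0]
    - [0.73, 0, 0.013, 0.003, 0, 0, 0]
    - [0.71, 0, 0.0124, 0.003, 0, 0, 0]
    - [0.71, 0, 0.0124, 0.003, 0, 0, 0]

```text
clock: 22.9
position: [478.7, -116.9, 2.3]
ee_rot: [0.082, 0.997, 0.0, -0.0]
contact_force: [-0.6, 1.4, 0.6]
gripper_width: 60.6
grasp_force: 1.2
```

Request:
servo_tool:
  increments:
    - [0.69, 0, -0.0008, 0, 0, 0, 0]
    - [0.69, 0, -0.0008, 0, 0, 0, 0]

```text
clock: 23.15
position: [478.6, -117.7, 2.3]
ee_rot: [0.082, 0.997, 0.0, -0.0]
contact_force: [-1.5, 4.4, 2.8]
gripper_width: 59.0
grasp_force: 2.0
```

Request:
servo_tool:
  increments:
    - [0.67, 0, -0.0008, 0, 0, 0, 0]
    - [0.67, 0, -0.0008, 0, 0, 0, 0]

```text
clock: 23.4
position: [478.4, -118.5, 2.5]
ee_rot: [0.082, 0.997, 0.0, -0.0]
contact_force: [-2.5, 4.8, 4.0]
gripper_width: 57.3
grasp_force: 5.2
```

Request:
servo_tool:
  increments:
    - [0.65, 0, -0.0008, 0, 0, 0, 0]
    - [0.65, 0, -0.0008, 0, 0, 0, 0]

```text
clock: 23.65
position: [478.2, -119.3, 2.8]
ee_rot: [0.082, 0.997, 0.0, -0.0]
contact_force: [-2.7, 4.5, 7.6]
gripper_width: 55.7
grasp_force: 7.8
```

Request:
servo_tool:
  increments:
    - [0.635, 0, -0.0006, -0.0005, 0, 0, 0]
    - [0.635, 0, -0.0006, -0.0005, 0, 0, 0]

```text
clock: 23.9
position: [478.0, -119.8, 3.0]
ee_rot: [0.082, 0.997, -0.0, -0.0]
contact_force: [-2.4, 5.0, 5.2]
gripper_width: 54.4
grasp_force: 10.0
```

Request:
servo_tool:
  increments:
    - [0.62, 0, -0.0006, -0.0005, 0, 0, 0]
    - [0.62, 0, -0.0006, -0.0005, 0, 0, 0]

```text
clock: 24.15
position: [477.9, -120.5, 3.3]
ee_rot: [0.082, 0.997, -0.0, -0.0]
contact_force: [-2.4, 4.1, 4.0]
gripper_width: 53.5
grasp_force: 11.6
```

Request:
servo_tool:
  increments:
    - [0.605, 0, -0.0006, -0.0005, 0, 0, 0]
    - [0.605, 0, -0.0006, -0.0005, 0, 0, 0]

```text
clock: 24.4
position: [477.7, -121.2, 3.6]
ee_rot: [0.082, 0.997, 0.0, -0.0]
contact_force: [-2.5, 4.7, 0.9]
gripper_width: 51.8
grasp_force: 13.4
```

Request:
servo_tool:
  increments:
    - [0.58, 0, -0.0011, -0.0005, 0, 0, 0]
    - [0.58, 0, -0.0011, -0.0005, 0, 0, 0]

```text
clock: 24.65
position: [477.6, -122.4, 4.0]
ee_rot: [0.082, 0.997, -0.0, -0.0]
contact_force: [-2.0, 2.5, -1.3]
gripper_width: 49.9
grasp_force: 16.4
```

Request:
servo_tool:
  increments:
    - [0.555, 0, -0.0011, -0.0005, 0, 0, 0]
    - [0.555, 0, -0.0011, -0.0005, 0, 0, 0]

```text
clock: 24.9
position: [477.5, -123.5, 4.4]
ee_rot: [0.083, 0.997, -0.0, -0.0]
contact_force: [-0.8, 1.1, -4.4]
gripper_width: 47.7
grasp_force: 19.1
```

```bash
python3 - <<'E'
from jaw import *
inc([0,0,0],1.4)
D=look([582.5,21.5,-.2],[652.,-10,-.18],[641.5,-65.,-.17])
for c in("top","side"):
    b=[box(-65,65,-37,73,0,18)]; p0=[642,-65,-.175]; w=winof(D[c],tf(p0,b[0]),5)
    print("joined",c,fit([(D[c],wood(D[c],c,w),w)],lambda p:b,p0,[4,4,.04]))
from prof import ends
ys=np.arange(-32,72,6.)
for s in(1,-1): print(ends(D["top"],[642,-65,-.175],ys,s,52,76))
E
```

```text
pos [ 477.5 -123.5    4.4] shift mm [491.3  43.3   4.7] turn [-0.   -0.04  0.32] clk 24.9 w 47.7 F [-0.8  1.1 -4.4] gf 19.1 j6 -1.81
jaw top [583.301  19.456  -0.22 ] 37.1
jaw side [583.265  17.766  -0.211] 29.0
jaw top+side [583.461  19.111  -0.21 ] 68.1
strip top [647.714 -76.384   0.007] 0.13839402505666074
board top [643.881 -65.691  -0.184] 17.886456399082796
joined top (array([643.805, -66.994,  -0.192]), np.float64(47.20550177691128))
joined side (array([647.941, -73.7  ,  -0.134]), np.float64(181.73483843925203))
[64.8 64.7 65.5 65.2 65.3 65.6 64.9 65.9 65.3 66.5 65.9 65.3 66.5 67.2
 67.  67.3 67.5 66.6]
[-60.6 -62.3 -62.1 -62.2 -62.7 -61.6 -62.5 -61.4 -60.7 -60.4 -61.4 -60.
 -59.  -59.  -60.6   nan -74.7 -54. ]prof.py:9: RuntimeWarning: invalid value encountered in scalar divide
  out.append((xs[s]*g[s]).sum()/g[s].sum())
```

```bash
python3 - <<'E'
from jaw import *
D=pickle.load(open("Dl.pkl","rb")); d=D["top"]; im=d["color"].astype(np.float32)
sat=(im.max(2)-im.min(2)); g=im[:,:,1].copy(); c0=np.array([584,19.]); th=-.19
a=np.array([np.cos(th),np.sin(th)]); n=np.array([-np.sin(th),np.cos(th)])
y=np.arange(-12,26,1.)
for z in(18,30):
  for x in(40,55,62,69,76,83,100):
    P=np.c_[c0+a*x+y[:,None]*n,0*y+z]; q=proj(d,P).astype(np.float32)
    f=lambda m:cv2.remap(m,q[:,:1].copy(),q[:,1:].copy(),cv2.INTER_LINEAR).ravel().astype(int).tolist()
    print(z,x,"g",f(g)); 
    if z==18: print("   sat",f(sat))
E
```

```text
18 40 g [182, 182, 185, 189, 194, 197, 200, 203, 200, 196, 191, 174, 154, 135, 118, 102, 89, 88, 89, 91, 101, 110, 121, 132, 144, 153, 160, 167, 170, 172, 174, 175, 176, 176, 176, 177, 178, 178]
   sat [115, 115, 112, 109, 106, 104, 103, 102, 102, 103, 103, 97, 90, 83, 75, 67, 59, 51, 43, 35, 25, 16, 9, 5, 2, 1, 2, 4, 5, 5, 6, 6, 5, 5, 5, 4, 4, 4]
18 55 g [183, 183, 183, 184, 185, 185, 184, 183, 176, 163, 151, 135, 118, 102, 91, 82, 75, 76, 77, 79, 90, 101, 112, 126, 140, 153, 159, 166, 171, 172, 173, 174, 174, 175, 175, 175, 175, 176]
   sat [116, 115, 113, 110, 107, 104, 102, 100, 97, 90, 83, 74, 62, 51, 42, 32, 24, 20, 17, 14, 11, 8, 5, 4, 2, 2, 3, 4, 5, 5, 5, 5, 5, 5, 6, 6, 5, 5]
18 62 g [183, 183, 183, 183, 176, 169, 161, 153, 145, 136, 123, 111, 99, 89, 80, 73, 72, 71, 73, 81, 89, 100, 115, 130, 141, 151, 160, 165, 168, 171, 172, 173, 173, 174, 174, 175, 175, 176]
   sat [118, 116, 113, 109, 104, 98, 93, 86, 80, 74, 66, 58, 49, 41, 32, 25, 22, 19, 16, 13, 10, 7, 4, 1, 1, 2, 3, 4, 4, 4, 4, 4, 4, 4, 4, 5, 5, 5]
18 69 g [182, 182, 181, 177, 174, 168, 159, 150, 141, 132, 122, 112, 
[... 1916 characters left out ...]
9, 140, 130, 120, 108, 98, 88, 79, 75, 71, 72, 77, 83, 93, 107, 121, 134, 146, 158, 164, 168, 172, 172, 173, 173, 174, 174, 175, 175, 174, 174]
30 76 g [182, 181, 180, 179, 176, 169, 161, 153, 142, 133, 121, 109, 97, 86, 79, 73, 72, 73, 74, 84, 94, 104, 119, 133, 146, 154, 161, 167, 169, 170, 172, 172, 172, 173, 173, 173, 174, 175]
30 83 g [183, 183, 182, 178, 170, 163, 155, 147, 140, 129, 118, 107, 95, 85, 75, 74, 72, 73, 78, 84, 93, 107, 122, 134, 145, 155, 161, 165, 169, 170, 171, 171, 172, 173, 173, 174, 174, 175]
30 100 g [183, 186, 191, 195, 200, 204, 207, 205, 203, 198, 181, 162, 145, 127, 109, 96, 90, 83, 82, 84, 86, 89, 90, 91, 91, 92, 92, 92, 93, 93, 93, 93, 93, 93, 92, 93, 94, 95]
```

Request:
servo_tool:
  increments:
    - [0.53, 0, -0.0011, -0.0003, 0, 0, 0]
    - [0.53, 0, -0.0011, -0.0003, 0, 0, 0]

```text
clock: 25.25
position: [477.5, -124.5, 4.9]
ee_rot: [0.082, 0.997, 0.0, -0.0]
contact_force: [-2.0, 1.6, -6.0]
gripper_width: 45.5
grasp_force: 22.1
```

Request:
servo_tool:
  increments:
    - [0.51, 0, -0.0009, 0, 0, 0, 0]
    - [0.51, 0, -0.0009, 0, 0, 0, 0]

```text
clock: 25.5
position: [477.4, -125.3, 5.0]
ee_rot: [0.082, 0.997, 0.0, -0.0]
contact_force: [-0.7, 2.2, -5.1]
gripper_width: 44.1
grasp_force: 24.3
```

Request:
servo_tool:
  increments:
    - [0.49, 0, -0.0009, 0, 0, 0, 0]
    - [0.49, 0, -0.0009, 0, 0, 0, 0]

```text
clock: 25.75
position: [477.5, -126.3, 5.2]
ee_rot: [0.082, 0.997, 0.0, 0.0]
contact_force: [-1.4, 3.0, -4.2]
gripper_width: 42.5
grasp_force: 26.9
```

Request:
servo_tool:
  increments:
    - [0.475, 0, -0.0006, 0.0003, 0, 0, 0]
    - [0.475, 0, -0.0006, 0.0003, 0, 0, 0]

```text
clock: 26.0
position: [477.4, -126.7, 5.4]
ee_rot: [0.082, 0.997, 0.0, 0.0]
contact_force: [-2.4, 4.6, 1.1]
gripper_width: 40.9
grasp_force: 27.5
```

Request:
servo_tool:
  increments:
    - [0.46, 0, -0.0006, 0.0003, 0, 0, 0]
    - [0.46, 0, -0.0006, 0.0003, 0, 0, 0]
    - [0.46, 0, -0.0006, 0.0003, 0, 0, 0]

```text
clock: 26.38
position: [477.2, -127.3, 5.5]
ee_rot: [0.082, 0.997, 0.0, 0.0]
contact_force: [-3.8, 5.6, 5.4]
gripper_width: 39.7
grasp_force: 30.1
```

```bash
python3 - <<'E'
from jaw import *
inc([0,0,0],1.4)
D=look([582.5,19,-.2],[651.,-12,-.19],[641.5,-66.,-.18])
d=D["top"]; g=d["color"][:,:,1].astype(np.float32); c0=np.array([584,19.]); th=-.19
a=np.array([np.cos(th),np.sin(th)]); n=np.array([-np.sin(th),np.cos(th)]); y=np.arange(-12,16,1.)
for z,x in((18,40),(18,100),(30,55),(30,69),(30,83)):
    q=proj(d,np.c_[c0+a*x+y[:,None]*n,0*y+z]).astype(np.float32)
    print(z,x,cv2.remap(g,q[:,:1].copy(),q[:,1:].copy(),cv2.INTER_LINEAR).ravel().astype(int).tolist())
u=cv2.resize(d["color"][140:240,250:370,::-1],None,fx=3.3,fy=3.3,interpolation=cv2.INTER_CUBIC); v=cv2.resize(D["side"]["color"][150:250,220:340,::-1],None,fx=3.3,fy=3.3,interpolation=cv2.INTER_CUBIC)
cv2.imwrite("pics/fin.png",np.hstack([u,v]))
E
```

```text
pos [ 477.2 -127.3    5.5] shift mm [491.6  47.4   5.2] turn [0.01 0.04 0.36] clk 26.38 w 39.7 F [-3.8  5.6  5.4] gf 30.1 j6 -1.8
jaw top [584.82   16.676  -0.225] 45.5
jaw side [584.678  16.306  -0.24 ] 32.9
jaw top+side [584.89   16.715  -0.23 ] 80.8
strip top [653.866 -23.891  -0.089] 14.594325997155515
board top [644.641 -66.993  -0.205] 17.105973281830508
18 40 [182, 184, 188, 192, 196, 198, 198, 199, 192, 183, 174, 156, 136, 117, 108, 99, 94, 102, 111, 120, 131, 142, 151, 158, 166, 170, 171, 172]
18 100 [188, 191, 195, 198, 200, 202, 200, 197, 194, 179, 161, 142, 124, 106, 89, 83, 78, 74, 76, 79, 82, 84, 86, 87, 88, 89, 90, 91]
30 55 [179, 182, 185, 184, 182, 178, 171, 163, 154, 139, 123, 108, 96, 84, 77, 77, 78, 84, 94, 106, 121, 136, 151, 158, 164, 170, 172, 173]
30 69 [183, 182, 181, 176, 168, 161, 152, 143, 134, 122, 110, 97, 89, 82, 76, 77, 77, 83, 96, 109, 124, 139, 153, 160, 165, 169, 171, 172]
30 83 [181, 180, 178, 172, 164, 157, 148, 140, 132, 120, 109, 96, 87, 79, 73, 76, 81, 89, 104, 119, 132, 144, 156, 162, 166, 169, 171, 171]
```

View pics/fin.png

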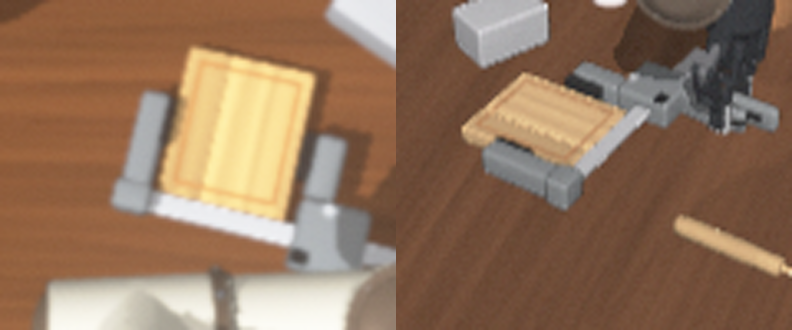

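Request:
servo_tool:
  increments:
    - [0.45, 0, -0.0008, -0.0003, 0, 0, 0]
    - [0.45, 0, -0.0008, -0.0003, 0, 0, 0]
    - [0.45, 0, -0.0008, -0.0003, 0, 0, 0]
    - [0.45, 0, -0.0008, -0.0003, 0, 0, 0]
    - [0.45, 0, -0.0008, -0.0003, 0, 0, 0]

```text
clock: 27.1
position: [477.3, -128.0, 5.5]
ee_rot: [0.082, 0.997, 0.0, 0.0]
contact_force: [-4.0, 5.1, 3.8]
gripper_width: 39.0
grasp_force: 31.0
```

```bash
python3 - <<'E'
from prof import *
D={c:cam(c) for c in("top","side")}
ys=np.arange(-32,70,5.)
b=[box(-65,65,-37,37,0,18)]
for c in D:
  for s in(1,-1):
    e=ends(D[c],[644,-66.5,-.2],ys,s,52,76); k=ys<34; A=np.polyfit(ys[k],e[k],1)
    print(c,s,e,"dev strip from board line",(e[~k]-np.polyval(A,ys[~k])).round(1),A[0].round(3))
E
```

```text
top 1 [64.5 63.9 64.8 64.6 63.9 64.8 64.2 64.8 64.7 64.2 64.8 64.6 65.1 65.
 64.7 65.9 64.7 64.4 65.3 64.6 63.9] dev strip from board line [-0.2  0.9 -0.3 -0.7  0.2 -0.5 -1.3] 0.009
top -1 [-62.5 -63.  -62.3 -63.5 -62.3 -62.9 -63.  -62.4 -62.9 -62.3 -62.4   nan
 -62.  -61.9 -59.5 -60.2 -71.3 -61.7   nan -59.7 -56.9] dev strip from board line [nan nan nan nan nan nan nan] nan
side 1 [64.4 64.5 64.2 64.1 65.2 64.  65.3 65.4 65.2 65.1 65.2 64.9 64.5 64.
 65.  65.4 66.  65.8 65.7 65.6 65.5] dev strip from board line [0.1 0.5 1.  0.8 0.7 0.6 0.4] 0.005
side -1 [-55.1 -74.8 -69.5   nan -61.3 -61.9 -64.7 -62.1 -68.  -68.5   nan -62.7
 -66.  -61.4 -64.5   nan   nan   nan -66.1 -54.  -56.9] dev strip from board line [nan nan nan nan nan nan nan] nanprof.py:9: RuntimeWarning: invalid value encountered in scalar divide
  out.append((xs[s]*g[s]).sum()/g[s].sum())
```

Ends are flush within 1 mm, the seam is closed and the grip is steady at 31 N, so I'm handing in.

```bash
python3 -c "
from bench import arm
print(arm.job_done())"
```

```text
the job is handed in; nothing more can be done
None
```

The job is handed in at about 27 s of the 61 s limit: the strip lies flat in the clamp against the board with its far ends flush to about 1 mm (the ends by the bar were too shadowed to measure). The trigger is held squeezed at about 31 N, with the rubber pad squashed an estimated 1.5–2 mm, well short of flat.

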